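# Sieve the nuts out of the formwork hardware

## Task

Swing the bin's damper lever over to fully open, then lift the sieve off its rest board by the bar handle and, holding it level just above the open bin, shake it side to side until every nut has dropped into the bin and only the tie cones are left. Set the sieve back upright on its rest board, move all the cones from it into the black tub, and swing the damper fully closed again at the end. Keep the sieve level throughout, and leave the other things on the bench where they are.

Things in the scene. Friction and masses are not known exactly. Their poses are not given: they have to be found in the camera images.
- bin: Collecting bin, fixed: grey metal box, open top, clear +x wall; outer 160 (x) x 205 (y) x 190 mm high, walls 5, floor 6. Origin: centre of its underside. Inside, a damper flap turns on an axle along the bin's y, 115 mm above the underside, midway in x. Closed it lies level across the bin; open it stands upright, its edge 5 mm below the rim, and leaves the way down free on both sides.
- damper (a joint): Damper angle, rad: 0 closed (flap level), 1.57 open (flap upright), with a stop at each; starts at 0 to 0.2. Turned by a lever outside the bin's -y wall: at 0 it leans 45 degrees from upright towards the bin's -x, at 1.57 45 degrees towards +x, swinging over the top (positive about the bin's +y). Friction 0.3 N m (2.5 N at the grip); stays where it is left.
- damper_grip (a point): Centre of the lever's rubber grip, a cylinder 22 mm in diameter and 52 mm long lying parallel to the bin's y, 120 mm from the axle. Only the lever's rod (10 mm thick) joins it, at its end nearest the bin, from below. The nearer end of the grip is 29 mm off the bin's wall.
- damper_hinge (a point): Point on the damper's axle, level with the middle of the grip along y (bin frame 0, -158, 115 mm): the grip circles about it at 120 mm.
- rest: Rest board for the sieve, a fixed wooden slab 180 x 180 x 12 mm. Origin: centre of its underside (its top is at z = 12 mm).
- sieve: Hand sieve, 160 (x) x 158 (y) mm, walls 30 high, 5 thick; 0.3 to 0.55 kg empty. Origin: centre of its underside. Steel floor 5 thick with four rows of openings along x, each opening 22 (y) x 28 mm, rows at y = 6..28 and 46..68 on either side, an 18 mm flat bar along x between. A rib along x at y = 0, 30 high, parts it in two. Starts on the rest board with the hardware in it.
- sieve_handle (a point): Middle of the sieve's handle, where it is to be held from above: a straight bar along the sieve's x, 160 mm long, 14 mm wide (y), 20 mm high, 75 to 95 mm above the sieve's underside, on a post at each end. This point is 85 mm above the sieve's origin.
- tub: Loose open black plastic tub, 140 x 140 x 55 mm high, walls and floor about 4 mm, 0.25 kg. Origin: centre of its underside.
- cone0: Formwork tie cone (two to four of the four are present), grey plastic, 60 mm tall: foot 42 mm in diameter and 12 mm high, tapering to 24 mm at 50 mm, then straight to the flat top. 50 g, weight low in the foot. Origin: centre of its foot's underside, z along its axis to the narrow end. Stands in the sieve at the start; too big for the openings.
- cone1: Formwork tie cone (two to four of the four are present), grey plastic, 60 mm tall: foot 42 mm in diameter and 12 mm high, tapering to 24 mm at 50 mm, then straight to the flat top. 50 g, weight low in the foot. Origin: centre of its foot's underside, z along its axis to the narrow end. Stands in the sieve at the start; too big for the openings.
- cone2: Formwork tie cone (two to four of the four are present), grey plastic, 60 mm tall: foot 42 mm in diameter and 12 mm high, tapering to 24 mm at 50 mm, then straight to the flat top. 50 g, weight low in the foot. Origin: centre of its foot's underside, z along its axis to the narrow end. Stands in the sieve at the start; too big for the openings.
- cone3: Formwork tie cone (two to four of the four are present), grey plastic, 60 mm tall: foot 42 mm in diameter and 12 mm high, tapering to 24 mm at 50 mm, then straight to the flat top. 50 g, weight low in the foot. Origin: centre of its foot's underside, z along its axis to the narrow end. Stands in the sieve at the start; too big for the openings.
- nut0: Hexagon steel nut (three to six of the six are present), 17 mm across flats, 19.6 mm across corners, 10 mm thick, 18 g. Origin: centre of its underside. Lies flat on one of the sieve's 18 mm bars at the start and slides easily (friction about 0.25, the cones about 0.6); falls through an opening once shaken off the bar.
- nut1: Hexagon steel nut (three to six of the six are present), 17 mm across flats, 19.6 mm across corners, 10 mm thick, 18 g. Origin: centre of its underside. Lies flat on one of the sieve's 18 mm bars at the start and slides easily (friction about 0.25, the cones about 0.6); falls through an opening once shaken off the bar.
- nut2: Hexagon steel nut (three to six of the six are present), 17 mm across flats, 19.6 mm across corners, 10 mm thick, 18 g. Origin: centre of its underside. Lies flat on one of the sieve's 18 mm bars at the start and slides easily (friction about 0.25, the cones about 0.6); falls through an opening once shaken off the bar.
- nut3: Hexagon steel nut (three to six of the six are present), 17 mm across flats, 19.6 mm across corners, 10 mm thick, 18 g. Origin: centre of its underside. Lies flat on one of the sieve's 18 mm bars at the start and slides easily (friction about 0.25, the cones about 0.6); falls through an opening once shaken off the bar.
- nut4: Hexagon steel nut (three to six of the six are present), 17 mm across flats, 19.6 mm across corners, 10 mm thick, 18 g. Origin: centre of its underside. Lies flat on one of the sieve's 18 mm bars at the start and slides easily (friction about 0.25, the cones about 0.6); falls through an opening once shaken off the bar.
- nut5: Hexagon steel nut (three to six of the six are present), 17 mm across flats, 19.6 mm across corners, 10 mm thick, 18 g. Origin: centre of its underside. Lies flat on one of the sieve's 18 mm bars at the start and slides easily (friction about 0.25, the cones about 0.6); falls through an opening once shaken off the bar.
- scraper: Flat scraper, lying on the bench, 160 mm long; origin under its middle. Not part of the job.
- spraycan: White spray can, 56 mm in diameter, 170 mm tall, standing; origin under its centre. Not part of the job.
- flask: Steel drinking flask, 66 mm in diameter, 190 mm tall, standing; origin under its centre. Not part of the job.
- tape: Roll of tape, 84 mm in diameter, 30 mm high, lying flat; origin under its centre. Not part of the job.
- brush: Flat brush, 200 mm long, lying; origin under its middle. Not part of the job.
Not all that is in view belongs to the job. Leave any purple look-alike of the cone2 alone.

How it is judged:
By the outcome, as a careful person would: the job done as asked, in the order asked, and still so for the second after the job is handed in, with the robot touching nothing.
Of cone0, cone1, cone2, cone3 only 2 to 4 are there at a start; the rules pass over those that are not, and their reading is None.
Of nut0, nut1, nut2, nut3, nut4, nut5 only 3 to 6 are there at a start; the rules pass over those that are not, and their reading is None.
At some moment in a run one of tub, cone0, cone1, cone2, cone3 may be knocked a few centimetres aside while the robot is not near it.
It also fails if it takes over 210 s, if anything falls off the work surface, if the arm or the gripper's body presses on something with over 40 N, if the wrist force passes 120 N, or if a joint passes its speed limit or range.

## Robot

A 7-joint arm with a two-finger parallel gripper is mounted at the origin on the work surface. World frame = base frame: x ahead of the robot, y to its left, z up, the work surface at z = 0. Lengths are in m, angles in rad, forces in N, time in s.
With the tool pointing down it reaches from about 0.425 to 0.975 m from the base axis. Payload 16.7 kg.
Tool frame: the origin (TCP) lies on the centre line of the jaws, within the pads' length; the fingertips stand 25 mm ahead of it and the grasp point (between the pads) lies 6 mm ahead of it; z points along the fingers, x is the direction in which the jaws open and shut, and the axes are right-handed (so a half turn about z gives the same grasp; the last joint's range is limited). The gripper opens to 85 mm and grips with 20 to 120 N. Pads are 22 mm wide; open, the fingers measure 114 mm over their backs; the gripper's body (76 mm by 85 mm) begins 54 mm behind the grasp point. The pads swing forward as they close: fully open they stand 13 mm farther back than shut.
Start: joints at [-0.149, 0.426, 0.074, 1.606, -0.034, 1.111, -0.067], TCP at [0.675, -0, 0.221] pointing down, gripper open.
Joint ranges: [-2.85, 2.85], [-0.5, 2.14], [-1.23, 1.37], [0.21, 2.46], [-1.02, 4.16], [0.16, 2.05], [-2.73, 2.73]. Speed limits (rad/s): [1.89, 1.89, 2.39, 2.39, 3.01, 3.01, 3.01].

## Interface

Orientations are given as a 3x3 rotation matrix whose columns are the frame's x, y, z axes.
In Python, from plant import robot, cams gives the robot as it stands. The module is installed in compiled form; this text tells all that it offers.
- The arm moves only by the tool drive_tool, never from a script. Its argument "steps" is a list of rows, each a list of 5 numbers: the shift along the tool's x, y, z in cm, then the turn about the tool's z in rad, then the closure, from 0 (fully open) to 1 (shut). A call has 1 to 8 rows; each row is the pose to reach, as a shift and turn from the pose commanded when the call began, along the tool's axes at that moment; what a row does not reach only later rows make up. A row lasts 1/8 s, in which the tool goes at most 62.5 mm and 10.7 degrees, less where a joint would pass 70% of its speed; a pose out of reach is approached as far as the arm can. A call with a gripper value outside its range is refused whole. The fingers move at their own pace and stop on an object; "squeeze" is the grip in N (left out, the last holds). Time passes only in rows, so rows that repeat a pose let the fingers close. It gives the time, the measured TCP pose, the force and the opening at its end, in the units of the state.
- robot.state(): the state, without advancing time (a new reading comes with each control period).
- cams.get_image(name): name is "scene" or "side" or "wrist"; returns a dict with "frame" (480x640x3 uint8, red, green, blue), "mtx" (3x3 intrinsics, pixels), "world_from_camera" (4x4, takes a point from camera to world coordinates). Camera axes: x right, y down, z forward; pixel columns grow to the right and rows downward; lengths in m; the calibration is good to about 2 mm. A picture is of the moment at which its call begins. There is no depth.
- robot.close_job(): hands the job in, once; it reports no verdict.
The state is a dict: "time_s": time; "joint_positions": joint angles; "dq": joint speeds; "joint_torque": joint torques, N m; "ee_pos": TCP position; "eef_rot": TCP orientation; "ft_force": force on the tool from outside, world axes, zero at the start; "moment": the same for the moment, N m; "gripper_width": finger opening in m.
Only numpy, scipy, OpenCV 4.12 (cv2) and the standard library are available. Lean on these libraries where they do the work, as an engineer would, in place of code of your own. Each camera call takes 0.05 s, during which the arm holds its last target.

## Working session

There is one attempt and no reset: what is moved stays moved. The work goes in short steps, Python scripts to look and compute and a tool call to move; the robot and the scene stay as the last step left them, time stands still between calls to the robot, and variables do not carry over. Pictures are saved under pics/ and viewed, and the job is handed in when it is done.

Besides the shell and the picture viewer there is one more tool, called after "Emit:" as a command line: name --pt "numbers of a row" for each row, then --argument value for the rest. drive_tool: Moves the arm, as the interface text tells. Its arguments: {"type":"object","properties":{"steps":{"type":"array","items":{"type":"array","items":{"type":"number"}}},"squeeze":{"type":"number"}},"required":["steps"]}

```bash
mkdir -p pics; ls; python3 - <<'E'
from plant import robot, cams
import cv2,numpy as np
np.set_printoptions(precision=4,suppress=True)
for n in ["scene","side","wrist"]:
    d=cams.get_image(n); cv2.imwrite(f"pics/{n}0.png",d["frame"][:,:,::-1]); print(n,d["mtx"].tolist()); print(d["world_from_camera"])
s=robot.state()
for k,v in s.items(): print(k,v)
E
```

```text
pics
scene [[534.2989457322687, 0.0, 317.48151122167303], [0.0, 534.2989457322687, 247.59315455993385], [0.0, 0.0, 1.0]]
[[ 0.5035  0.5282 -0.6837  1.5332]
 [ 0.864  -0.3136  0.394  -0.6577]
 [-0.0063 -0.7891 -0.6143  1.059 ]
 [ 0.      0.      0.      1.    ]]
side [[494.5549235286245, 0.0, 319.1610512423952], [0.0, 494.5549235286245, 243.19527104387365], [0.0, 0.0, 1.0]]
[[-0.959  -0.188   0.2119  0.2347]
 [-0.2833  0.6365 -0.7173  0.8386]
 [-0.0001 -0.748  -0.6637  0.9339]
 [ 0.      0.      0.      1.    ]]
wrist [[370.24569424932054, 0.0, 318.30228735776416], [0.0, 370.24569424932054, 238.25868720810615], [0.0, 0.0, 1.0]]
[[ 1.      0.     -0.0015  0.6751]
 [-0.0004 -0.9549 -0.2968  0.0763]
 [-0.0015  0.2968 -0.9549  0.3724]
 [ 0.      0.      0.      1.    ]]
time_s 0.15
joint_positions [-0.1495  0.4266  0.0739  1.6064 -0.0341  1.1108 -0.0671]
dq [-0.0013 -0.0009  0.0001 -0.0012  0.0008 -0.0009  0.0002]
joint_torque [  0.0035 -95.0319   3.7638 -46.3761   0.0195   0.0078  -0.0001]
ee_pos [ 0.6747 -0.      0.2205]
eef_rot [[ 1.     -0.0001 -0.001 ]
 [-0.0001 -1.     -0.    ]
 [-0.001   0.     -1.    ]]
ft_force [-0.1944  0.5704  1.0369]
moment [ 0.0057 -0.0187  0.0374]
gripper_width 0.08577058263995781
```

View pics/scene0.png

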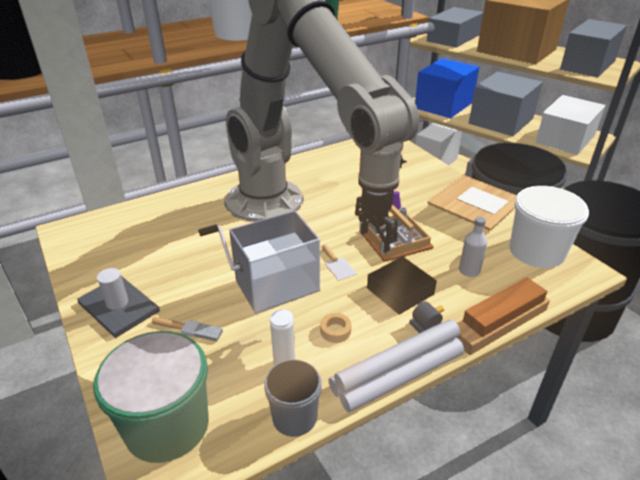

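View pics/side0.png

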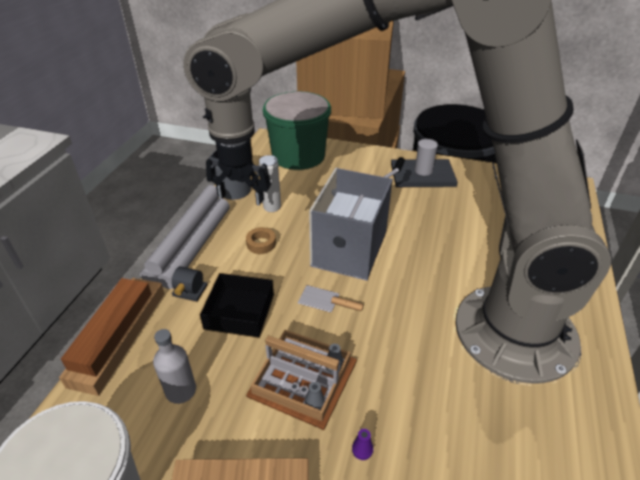

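View pics/wrist0.png

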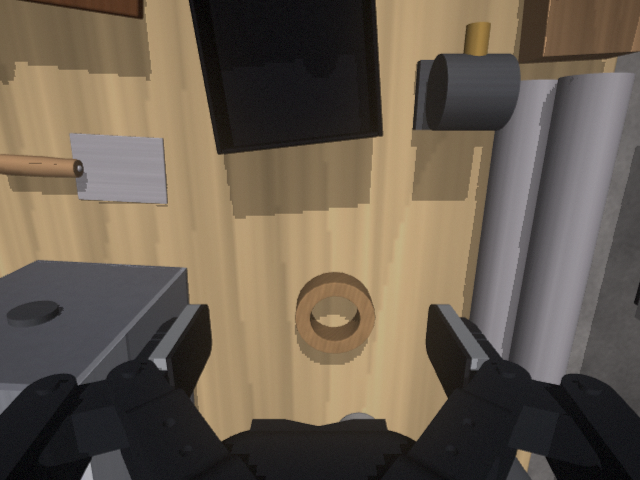

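```bash
cat > h.py <<'E'
import cv2,numpy as np
from plant import robot,cams
np.set_printoptions(precision=4,suppress=True)
def cap(n,f=None):
    d=cams.get_image(n)
    if f: cv2.imwrite(f"pics/{f}.png",d["frame"][:,:,::-1])
    return d
def ray(d,u,v):
    T=d["world_from_camera"];r=T[:3,:3]@np.linalg.inv(d["mtx"])@np.array([u,v,1.]);return T[:3,3],r/np.linalg.norm(r)
def onz(d,u,v,z):
    o,r=ray(d,u,v);return o+r*(z-o[2])/r[2]
def tri(*a):
    A=np.zeros((3,3));b=np.zeros(3)
    for d,u,v in a:
        o,r=ray(d,u,v);P=np.eye(3)-np.outer(r,r);A+=P;b+=P@o
    x=np.linalg.solve(A,b)
    return x,[np.linalg.norm((np.eye(3)-np.outer(ray(d,u,v)[1],ray(d,u,v)[1]))@(x-ray(d,u,v)[0])) for d,u,v in a]
def proj(d,p):
    T=np.linalg.inv(d["world_from_camera"]);q=T[:3,:3]@np.asarray(p)+T[:3,3];q=d["mtx"]@q;return q[:2]/q[2]
def crop(d,x0,y0,x1,y1,f,s=None):
    im=d["frame"][y0:y1,x0:x1,::-1];s=s or min(800/(x1-x0),600/(y1-y0));cv2.imwrite(f"pics/{f}.png",cv2.resize(im,None,fx=s,fy=s,interpolation=cv2.INTER_CUBIC));print(f,"scale",s)
E
python3 - <<'E'
from h import *
d=cap("scene");crop(d,190,190,350,310,"c1");crop(d,340,180,500,300,"c2")
d=cap("side");crop(d,180,140,420,320,"c3");crop(d,230,310,390,430,"c4")
E
```

```text
c1 scale 5.0
c2 scale 5.0
c3 scale 3.3333333333333335
c4 scale 5.0
```

View pics/c1.png

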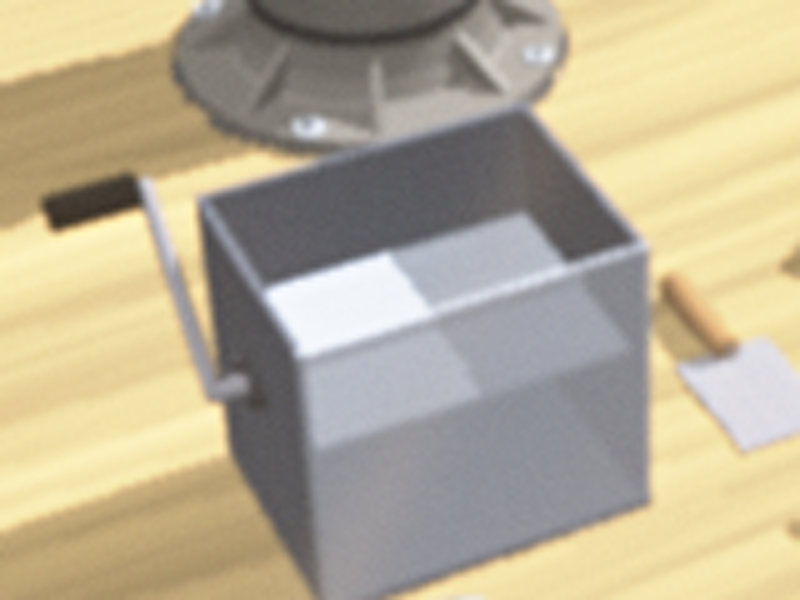

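View pics/c2.png

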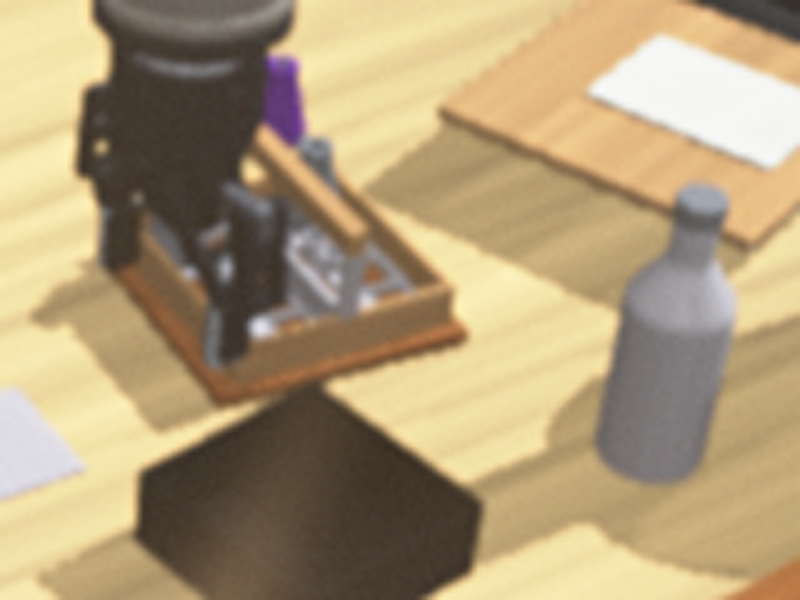

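View pics/c3.png

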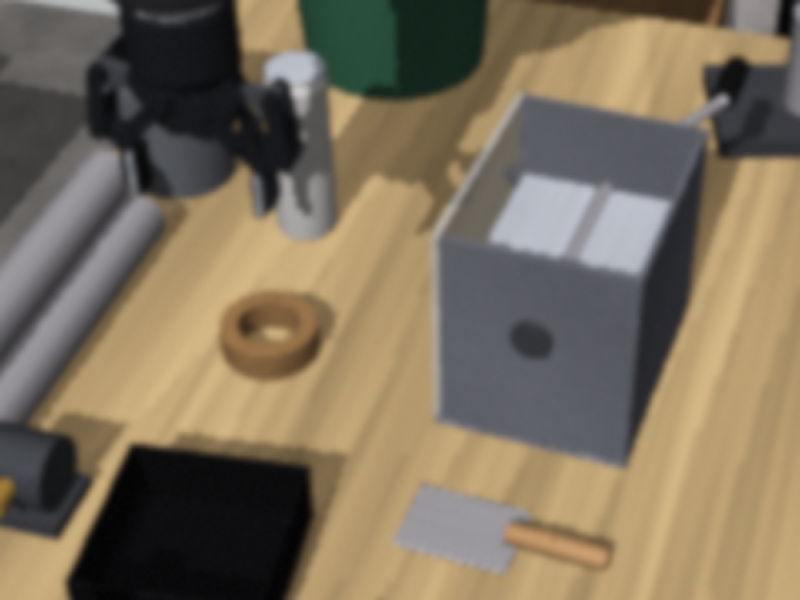

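View pics/c4.png

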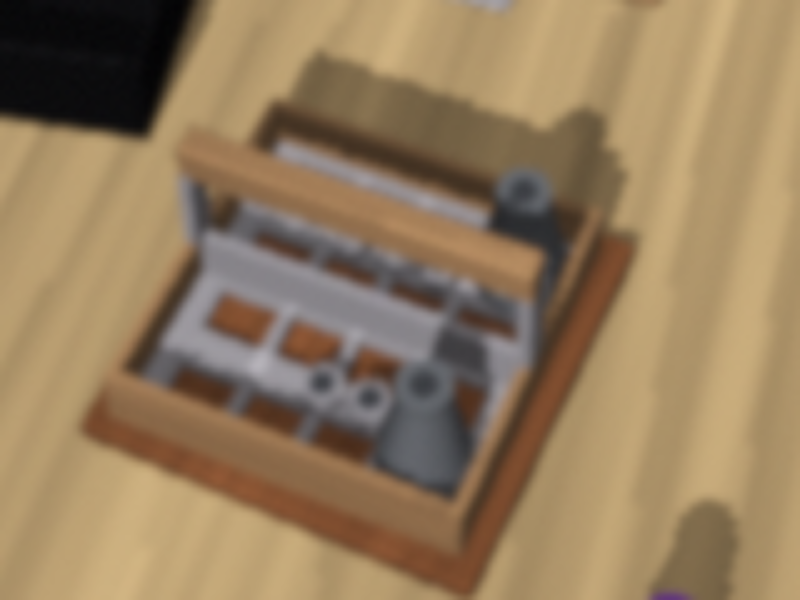

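```bash
python3 - <<'E'
from h import *
S=cap("scene");D=cap("side")
P=[((231,230),(390.9,179.9)),((295,211.4),(372,221)),((318.6,239),(311.1,211.4)),((250,261),(336.6,169.1))]
C=[]
for a,b in P:
    x,e=tri((S,*a),(D,*b));print(x,e,onz(S,*a,.19),onz(D,*b,.19));C.append((onz(S,*a,.19)+onz(D,*b,.19))/2)
C=np.array(C);print("ctr",C.mean(0));
for i in range(4):
    v=C[(i+1)%4]-C[i];print(np.linalg.norm(v),np.degrees(np.arctan2(v[1],v[0])))
print("grip",tri((S,208.4,230.2),(D,400,164.6)))
s5=lambda u,v:(230+u/5,310+v/5)
# handle ends top edges z ~ .107 (side)
for uv in [(185,145),(545,270)]:print("hand",onz(D,*s5(*uv),.107))
for uv in [(90,430),(468,590),(632,237),(272,103)]:print("rest",onz(D,*s5(*uv),.012 if uv!=(272,103) else .042))
for uv in [(110,380),(460,550),(598,208),(275,108)]:print("sieve rim",onz(D,*s5(*uv),.042))
for uv in [(424,385),(524,188)]:print("cone",onz(D,*s5(*uv),.077))
s3=lambda u,v:(180+u*.3,140+v*.3)
for uv in [(70,580),(130,450),(310,467)]:print("tub",onz(D,*s3(*uv),.055))
E
```

```text
[ 0.364  -0.2647  0.1849] [np.float64(0.0030609743948001675), np.float64(0.0030609743948003688)] [ 0.3753 -0.2664  0.19  ] [ 0.3616 -0.2614  0.19  ]
[ 0.3771 -0.0712  0.1898] [np.float64(0.005658820942761716), np.float64(0.00565882094276169)] [ 0.3851 -0.0704  0.19  ] [ 0.3739 -0.0777  0.19  ]
[ 0.5272 -0.076   0.1852] [np.float64(0.0018391108273325704), np.float64(0.0018391108273325086)] [ 0.5349 -0.0787  0.19  ] [ 0.5243 -0.0721  0.19  ]
[ 0.5162 -0.2759  0.1843] [np.float64(0.0025515505292598266), np.float64(0.0025515505292597945)] [ 0.526  -0.2776  0.19  ] [ 0.5129 -0.2708  0.19  ]
ctr [ 0.4492 -0.1719  0.19  ]
0.190186925742368 86.66691064731259
0.15013237468408855 -0.523557182058793
0.19906682784875582 -92.92837088262709
0.15136563819308582 176.09303469163842
grip (array([ 0.351 , -0.3245,  0.1983]), [np.float64(0.0029832749050293164), np.float64(0.002983274905029376)])
hand [0.5176 0.2617 0.107 ]
hand [0.3593 0.2786 0.107 ]
rest [0.5354 0.3442 0.012 ]
rest [0.3648 0.3675 0.012 ]
rest [0.3409 0.1865 0.012 ]
rest [0.5105 0.1831 0.042 ]
sieve rim [0.5266 0.3367 0.042 ]
sieve rim [0.3681 0.3679 0.042 ]
sieve rim [0.3551 0.1972 0.042 ]
sieve rim [0.5083 0.1854 0.042 ]
cone [0.3959 0.3235 0.077 ]
cone [0.3827 0.2213 0.077 ]
tub [0.7069 0.2017 0.055 ]
tub [0.7213 0.0742 0.055 ]
tub [0.5858 0.0527 0.055 ]
```

Emit:
drive_tool --pt "0 0 -6 0 0" --pt "0 0 -12 0 0" --pt "-5 6 -14 0 0" --pt "-10 12 -14 0 0" --pt "-15 18 -14 0 0" --pt "-20 20 -14 0 0" --pt "-22 20 -14 0 0" --pt "-22 20 -14 0 0"

```text
time_s: 1.35
ee_pos: [0.4519, -0.2023, 0.3619]
eef_rot: [[1.0, -0.005, 0.001], [-0.005, -1.0, -0.0], [0.001, 0.0, -1.0]]
ft_force: [-0.4, 0.5, -0.0]
gripper_width: 0.0854
```

```bash
python3 - <<'E'
from h import *
print(robot.state()["ee_pos"])
cap("wrist","w1");cap("side","s1");cap("scene","sc1")
E
```

```text
[ 0.4519 -0.2023  0.3619]
```

View pics/w1.png

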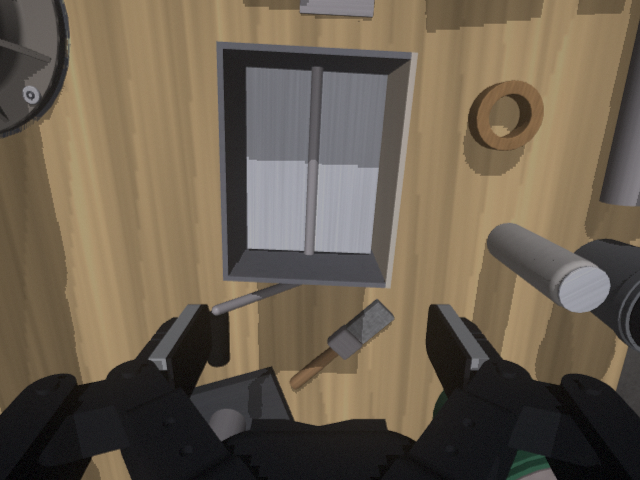

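```bash
python3 - <<'E'
from h import *
W=cap("wrist");crop(W,180,280,340,400,"w1c")
C=np.array([onz(W,*p,.19) for p in [(218,43),(416,52),(387,287),(224,280)]]);print(C,C.mean(0))
for i in range(4):
    v=C[(i+1)%4]-C[i];print(np.linalg.norm(v),np.degrees(np.arctan2(v[1],v[0])))
for z in(.19,.2,.21):print(onz(W,219.5,339,z))
E
```

```text
w1c scale 5.0
[[ 0.3769 -0.0631  0.19  ]
 [ 0.533  -0.0695  0.19  ]
 [ 0.5213 -0.2723  0.19  ]
 [ 0.3664 -0.2651  0.19  ]] [ 0.4494 -0.1675  0.19  ]
0.1561787829114585 -2.3383385088246356
0.20322635532430997 -93.31057079150827
0.1550017213821296 177.32371781160748
0.20229558777860235 87.01912978829746
[ 0.3571 -0.329   0.19  ]
[ 0.3602 -0.3227  0.2   ]
[ 0.3632 -0.3163  0.21  ]
```

View pics/w1c.png

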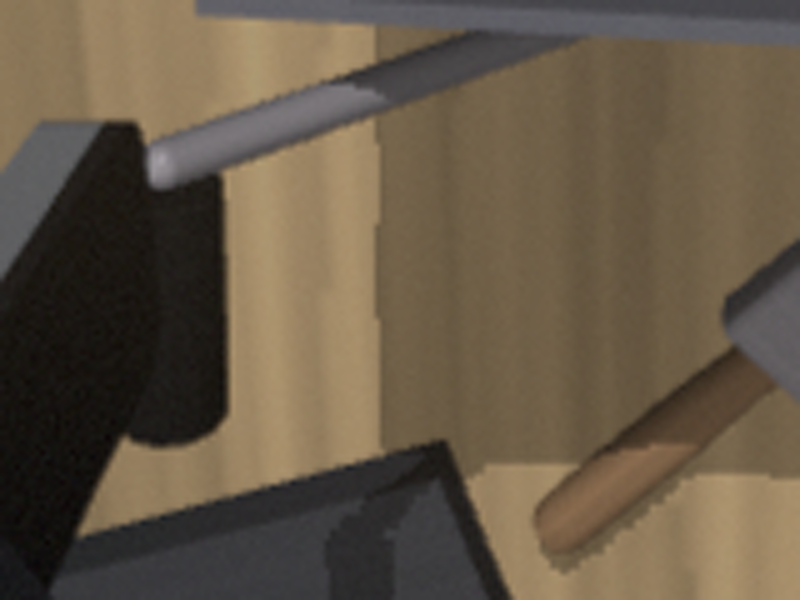

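```bash
python3 - <<'E'
from h import *
W=cap("wrist");S=cap("scene");D=cap("side")
print(tri((S,109,272),(D,427,143)), tri((S,208.0,229.8),(D,399.6,164.2)))
E
```

```text
(array([ 0.2992, -0.5963,  0.1248]), [np.float64(0.00022081330594534766), np.float64(0.00022081330594547174)]) (array([ 0.3518, -0.3251,  0.1997]), [np.float64(0.0021932683632574683), np.float64(0.002193268363257441)])
```

Emit:
drive_tool --pt "-4 5 2 0.05 0" --pt "-8 10 4 0.05 0" --pt "-9.7 12.2 6 0.05 0" --pt "-9.7 12.2 8 0.05 0" --pt "-9.7 12.2 8 0.05 0"

```text
time_s: 2.33
ee_pos: [0.3577, -0.3216, 0.2799]
eef_rot: [[0.999, -0.05, -0.003], [-0.05, -0.999, 0.001], [-0.003, -0.001, -1.0]]
ft_force: [-0.0, 0.5, 0.7]
gripper_width: 0.0852
```

```bash
python3 - <<'E'
from h import *
print(robot.state()["ee_pos"],robot.state()["eef_rot"])
cap("wrist","w2");d=cap("side");crop(d,330,100,490,220,"s2");d=cap("scene");crop(d,160,160,320,280,"sc2")
E
```

```text
[ 0.3577 -0.3216  0.2799] [[ 0.9987 -0.0499 -0.0025]
 [-0.0499 -0.9988  0.0011]
 [-0.0026 -0.0009 -1.    ]]
s2 scale 5.0
sc2 scale 5.0
```

View pics/w2.png

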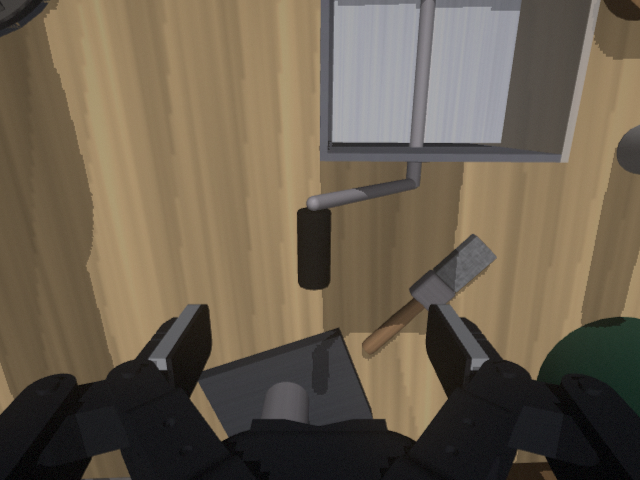

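View pics/sc2.png

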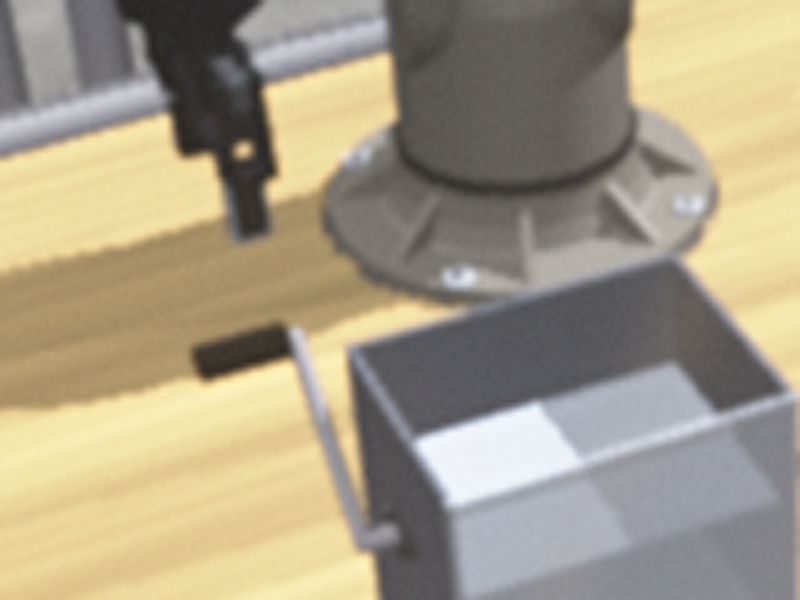

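```bash
python3 - <<'E'
from h import *
W=cap("wrist")
print([onz(W,314,247,z) for z in(.195,.2,.205)], onz(W,321,160,.19),onz(W,568,161,.19))
E
```

```text
[array([ 0.3559, -0.3258,  0.195 ]), array([ 0.356 , -0.3241,  0.2   ]), array([ 0.3562, -0.3224,  0.205 ])] [ 0.3634 -0.2684  0.19  ] [ 0.5231 -0.2769  0.19  ]
```

Emit:
drive_tool --pt "0 0.3 4 0 0" --pt "0 0.3 7.4 0 0" --pt "0 0.3 7.4 0 0" --pt "0 0.3 7.4 0 1" --pt "0 0.3 7.4 0 1" --pt "0 0.3 7.4 0 1" --pt "0 0.3 7.4 0 1" --pt "0 0.3 7.4 0 1" --squeeze 25

```text
time_s: 3.52
ee_pos: [0.3578, -0.325, 0.2072]
eef_rot: [[0.999, -0.05, 0.0], [-0.05, -0.999, -0.0], [0.0, 0.0, -1.0]]
ft_force: [0.2, -0.3, 1.2]
gripper_width: 0.0
```

```bash
python3 - <<'E'
from h import *
print(robot.state()["gripper_width"])
cap("wrist","w3");d=cap("side");crop(d,330,100,490,220,"s3");d=cap("scene");crop(d,160,160,320,280,"sc3")
E
```

```text
2.0108026773001145e-05
s3 scale 5.0
sc3 scale 5.0
```

View pics/w3.png

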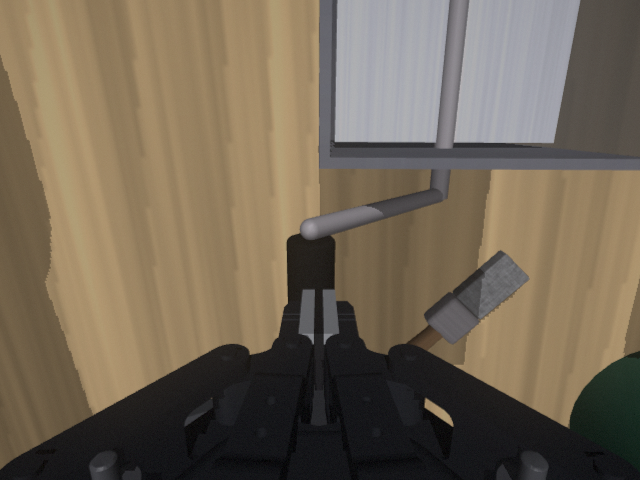

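View pics/sc3.png

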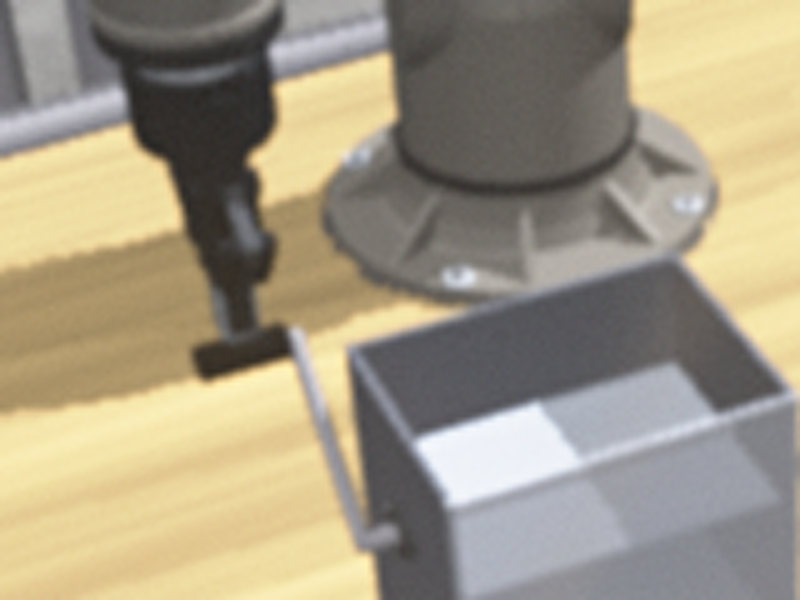

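View pics/s3.png

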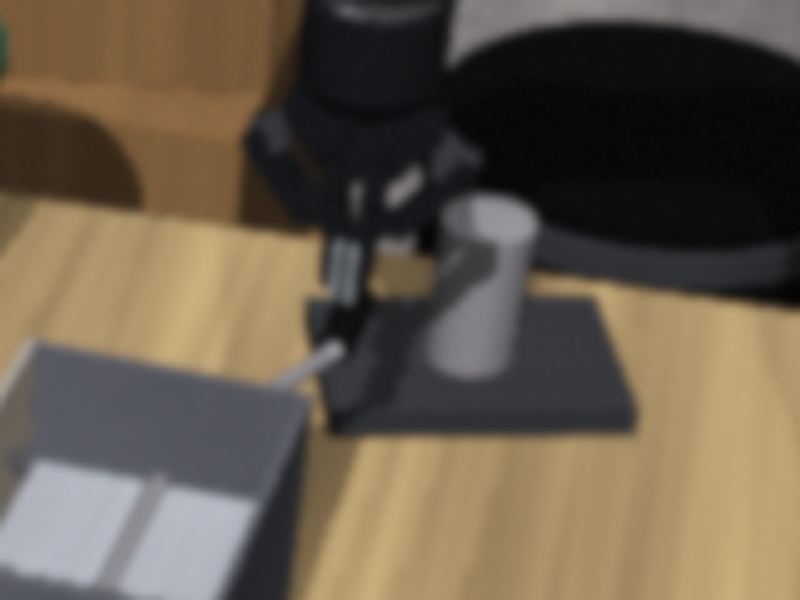

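```bash
python3 - <<'E'
from h import *
W=cap("wrist");S=cap("scene");D=cap("side")
p=robot.state()["ee_pos"]
for z in (.17,.182,.19,.2,.21,.22):
    q=[p[0],p[1],z];print(z,proj(W,q),proj(S,q),proj(D,q))
print(tri((S,206.6,226.6),(D,399.6,158.6)))
print(tri((W,319,290),(D,399.6,158.6)))
for z in(.19,.2,.21): print(onz(W,311,265,z))
E
```

```text
0.17 [317.9316 268.8677] [209.653  239.0119] [395.6904 173.6202]
0.182 [317.9001 277.5722] [209.0861 235.5354] [396.1384 169.9481]
0.19 [317.8769 283.9773] [208.7051 233.1983] [396.4399 167.4761]
0.2 [317.8451 292.7721] [208.2251 230.2548] [396.8202 164.3586]
0.21 [317.8096 302.5849] [207.7412 227.2865] [397.2043 161.2104]
0.22 [317.7697 313.6034] [207.2531 224.2931] [397.5921 158.0308]
(array([ 0.3545, -0.3287,  0.2142]), [np.float64(0.0029252585258347464), np.float64(0.002925258525834669)])
(array([ 0.355 , -0.312 ,  0.2264]), [np.float64(0.0040591789049374246), np.float64(0.004059178904937382)])
[ 0.3549 -0.3147  0.19  ]
[ 0.3553 -0.3108  0.2   ]
[ 0.3558 -0.3069  0.21  ]
```

Emit:
drive_tool --pt "0 0 -4 0 1" --pt "0 0 -6 0 1" --pt "0 0 -6 0 1"

```text
time_s: 4.2
ee_pos: [0.3584, -0.3254, 0.2682]
eef_rot: [[0.999, -0.05, 0.002], [-0.05, -0.999, -0.001], [0.002, 0.001, -1.0]]
ft_force: [-0.4, 0.2, -1.2]
gripper_width: 0.0001
```

```bash
python3 - <<'E'
from h import *
W=cap("wrist","w4");d=D=cap("side");crop(d,330,80,490,200,"s4");S=d=cap("scene");crop(d,160,120,320,240,"sc4")
p=robot.state()["ee_pos"]
for z in (.0,.025):
    q=[p[0],p[1],p[2]-z];print(z,proj(W,q),proj(S,q),proj(D,q))
E
```

```text
s4 scale 5.0
sc4 scale 5.0
0.0 [315.7708 296.2715] [205.0016 210.036 ] [399.5331 142.9834]
0.025 [315.989  274.8704] [206.2618 217.7701] [398.5236 151.2478]
```

View pics/w4.png

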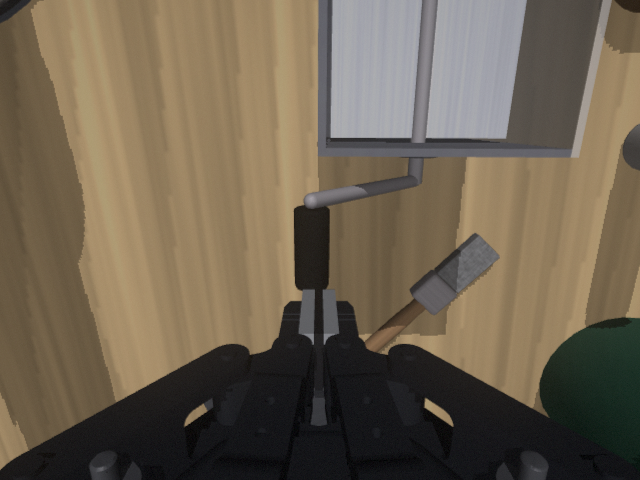

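View pics/sc4.png

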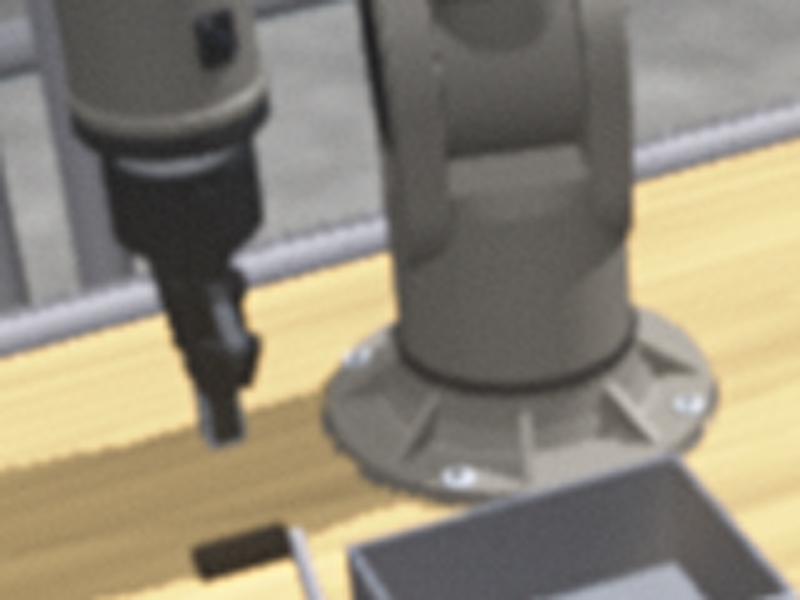

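View pics/s4.png

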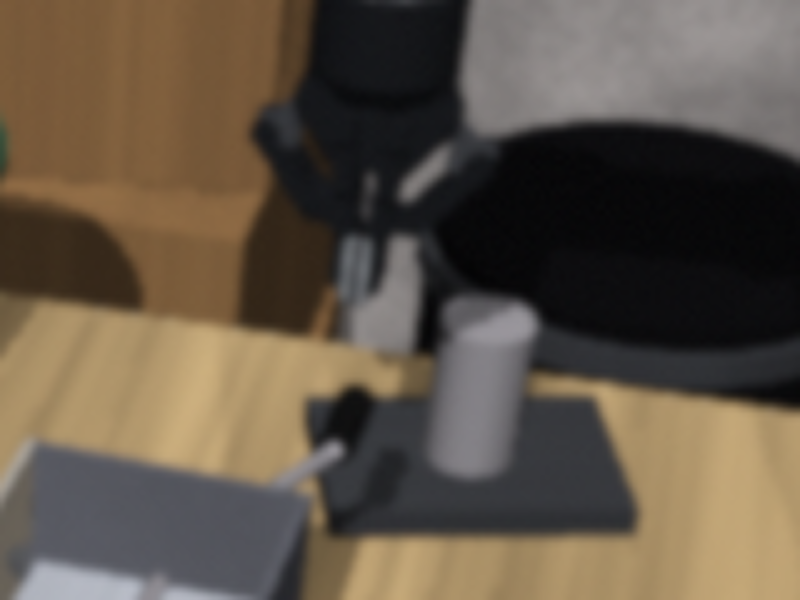

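```bash
python3 - <<'E'
from h import *
W=cap("wrist");S=cap("scene");D=cap("side")
s=robot.state();p=s["ee_pos"]
print(W["world_from_camera"])
for z in (-.02,-.01,.0,.01,.025):
    q=[p[0],p[1]+.011,p[2]-z];print(z,proj(W,q))
print(tri((S,204,208.6),(D,400,139.6)),p)
E
```

```text
[[ 0.9987 -0.0477 -0.0162  0.3617]
 [-0.0504 -0.9539 -0.2958 -0.2486]
 [-0.0013  0.2963 -0.9551  0.4183]
 [ 0.      0.      0.      1.    ]]
-0.02 [316.3927 297.605 ]
-0.01 [316.5411 286.8712]
0.0 [316.6723 277.3836]
0.01 [316.7892 268.9369]
0.025 [316.9422 257.8724]
(array([ 0.3584, -0.3278,  0.2734]), [np.float64(0.0012142371331476127), np.float64(0.0012142371331475687)]) [ 0.3575 -0.3248  0.2663]
```

Emit:
drive_tool --pt "0 0 0 0 0" --pt "0 0 0 0 0" --pt "0 0 0 0 0" --pt "0 0 0 0 0" --pt "0 0 0 0 0" --pt "0 0 0 0 0"

```text
time_s: 5.25
ee_pos: [0.3578, -0.325, 0.267]
eef_rot: [[0.999, -0.05, -0.0], [-0.05, -0.999, -0.0], [-0.0, 0.0, -1.0]]
ft_force: [0.4, -0.2, -0.4]
gripper_width: 0.0854
```

```bash
python3 - <<'E'
from h import *
W=cap("wrist","w5");d=D=cap("side");crop(d,330,80,490,200,"s5");S=d=cap("scene");crop(d,160,120,320,240,"sc5")
s=robot.state();print(s["ee_pos"],s["gripper_width"],W["world_from_camera"])
E
```

```text
s5 scale 5.0
sc5 scale 5.0
[ 0.3578 -0.325   0.267 ] 0.08587143399958644 [[ 0.9987 -0.0481 -0.0153  0.3619]
 [-0.0504 -0.9538 -0.2963 -0.2488]
 [-0.0003  0.2967 -0.955   0.4191]
 [ 0.      0.      0.      1.    ]]
```

View pics/sc5.png

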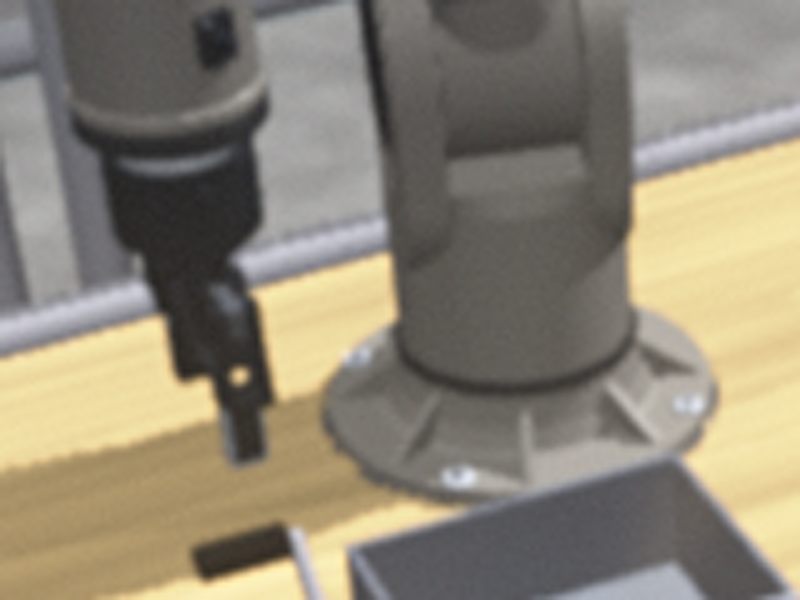

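View pics/s5.png

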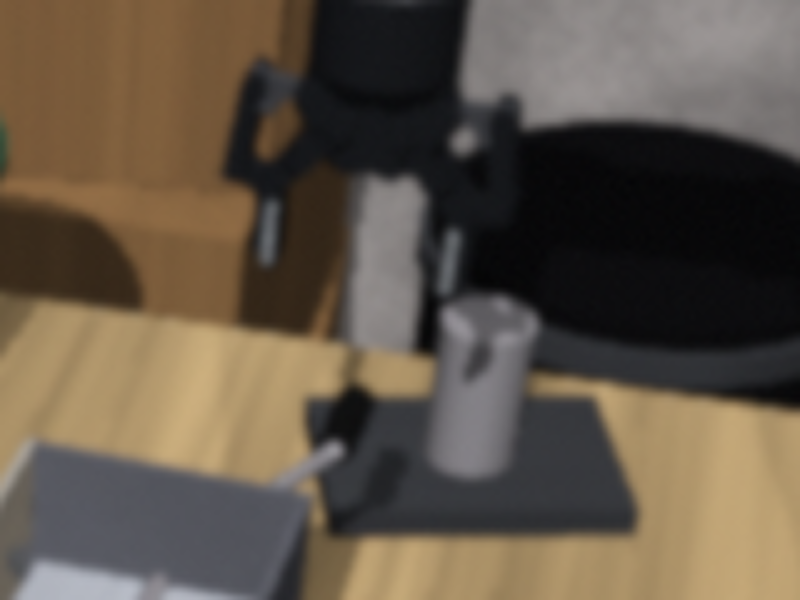

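Emit:
drive_tool --pt "0 0 4 0 0" --pt "0 0 8 0 0" --pt "0 0 9.3 0 0" --pt "0 0 9.3 0 1" --pt "0 0 9.3 0 1" --pt "0 0 9.3 0 1" --pt "0 0 9.3 0 1" --pt "0 0 9.3 0 1" --squeeze 25

```text
time_s: 6.4
ee_pos: [0.3569, -0.3252, 0.1747]
eef_rot: [[0.999, -0.051, -0.001], [-0.051, -0.999, 0.0], [-0.001, -0.0, -1.0]]
ft_force: [-9.5, 1.0, 9.8]
gripper_width: 0.021
```

Emit:
drive_tool --pt "1.2 0 -1.05 0 1" --pt "2.5 0 -1.9 0 1" --pt "3.9 0 -2.6 0 1" --pt "5.4 0 -3.1 0 1" --pt "7 0 -3.4 0 1" --pt "8.5 0 -3.5 0 1" --pt "8.5 0 -3.5 0 1"

```text
time_s: 7.28
ee_pos: [0.4437, -0.3298, 0.2099]
eef_rot: [[0.999, -0.05, 0.002], [-0.05, -0.999, -0.001], [0.002, 0.001, -1.0]]
ft_force: [2.2, -2.2, 6.4]
gripper_width: 0.0209
```

Emit:
drive_tool --pt "1.6 0 0.1 0 1" --pt "3.1 0 0.4 0 1" --pt "4.6 0 0.9 0 1" --pt "6 0 1.6 0 1" --pt "7.3 0 2.5 0 1" --pt "8.5 0 3.5 0 1" --pt "8.8 0 3.8 0 1" --pt "8.8 0 3.8 0 1"

```text
time_s: 8.28
ee_pos: [0.5225, -0.3347, 0.1694]
eef_rot: [[0.998, -0.054, -0.013], [-0.054, -0.999, 0.003], [-0.013, -0.002, -1.0]]
ft_force: [-45.6, 3.0, 18.6]
gripper_width: 0.0209
```

```bash
python3 - <<'E'
from h import *
W=cap("wrist","w6");d=D=cap("side");crop(d,280,120,440,240,"s6");S=d=cap("scene");crop(d,190,190,350,310,"sc6")
E
```

```text
s6 scale 5.0
sc6 scale 5.0
```

View pics/sc6.png

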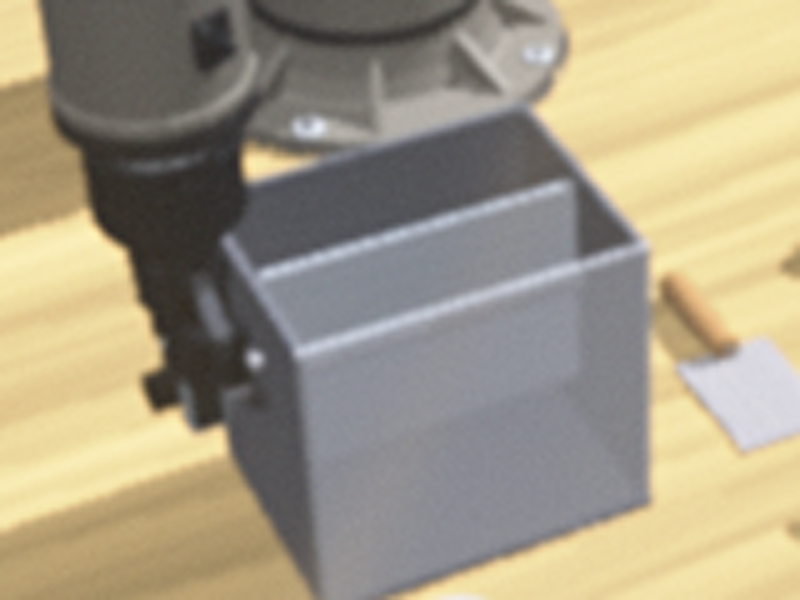

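View pics/w6.png

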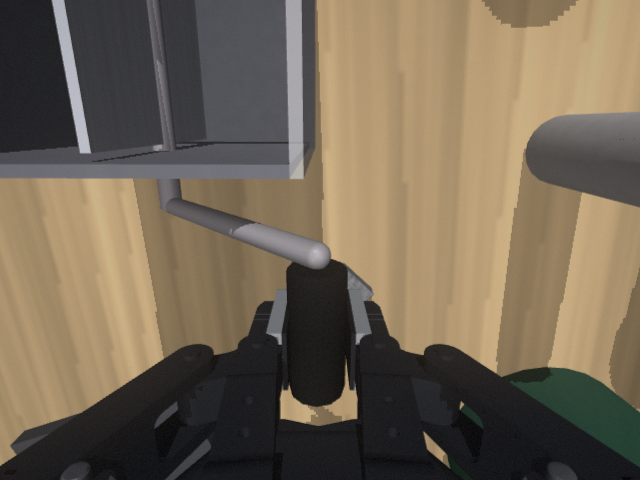

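Emit:
drive_tool --pt "-0.5 0 -0.3 0 1" --pt "-0.5 0 -0.3 0 0" --pt "-0.5 0 -0.3 0 0" --pt "-0.5 0 -0.3 0 0" --pt "-0.5 0 -0.3 0 0" --pt "-0.5 0 -6 0 0" --pt "-0.5 0 -12 0 0" --pt "-0.5 0 -18 0 0"

```text
time_s: 9.43
ee_pos: [0.5255, -0.3332, 0.3531]
eef_rot: [[0.999, -0.05, 0.0], [-0.05, -0.999, -0.0], [0.0, 0.0, -1.0]]
ft_force: [-0.0, 0.8, -0.3]
gripper_width: 0.0854
```

```bash
python3 - <<'E'
from h import *
W=cap("wrist","w7");S=d=cap("scene");crop(d,190,190,350,310,"sc7")
E
```

```text
sc7 scale 5.0
```

View pics/sc7.png

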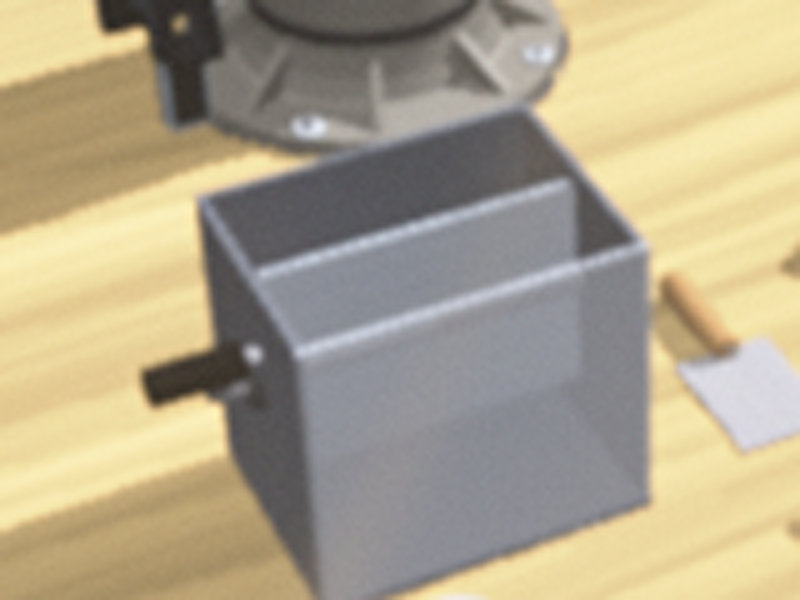

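View pics/w7.png

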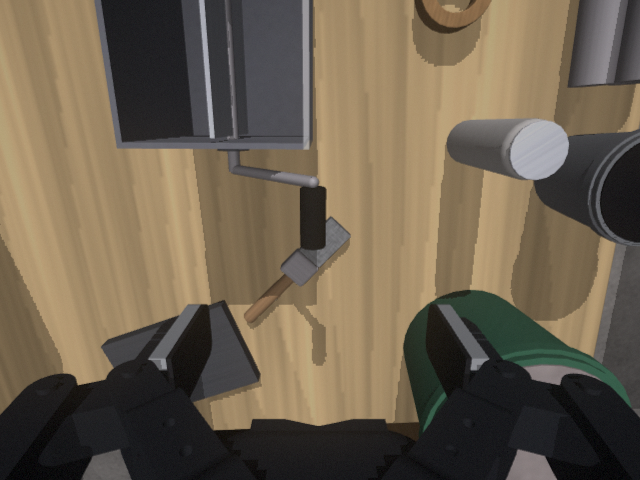

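Emit:
drive_tool --pt "-1 -6 0 0 0" --pt "-2 -12 0 0 0" --pt "-3 -18 0 0 0" --pt "-4 -24 0 0 0" --pt "-5 -30 0 0 0" --pt "-6 -36 0 0 0" --pt "-7.5 -42 0 0 0" --pt "-8.5 -48 0 0 0"

```text
time_s: 10.52
ee_pos: [0.464, 0.1522, 0.3514]
eef_rot: [[0.999, -0.05, 0.001], [-0.05, -0.999, 0.0], [0.001, -0.001, -1.0]]
ft_force: [0.7, -0.3, 0.8]
gripper_width: 0.0857
```

Emit:
drive_tool --pt "-1 -6 0 0 0" --pt "-2 -10 0 0 0" --pt "-2 -12 0 0 0" --pt "-2 -12 0 0 0"

```text
time_s: 11.02
ee_pos: [0.4508, 0.2719, 0.3508]
eef_rot: [[0.999, -0.049, -0.0], [-0.049, -0.999, -0.0], [-0.0, 0.0, -1.0]]
ft_force: [0.1, -0.8, -1.0]
gripper_width: 0.0855
```

```bash
python3 - <<'E'
from h import *
W=cap("wrist","w8");print(robot.state()["joint_positions"])
E
```

```text
[-0.503   0.0944 -0.1728  1.7543  0.017   1.2947 -0.7299]
```

View pics/w8.png

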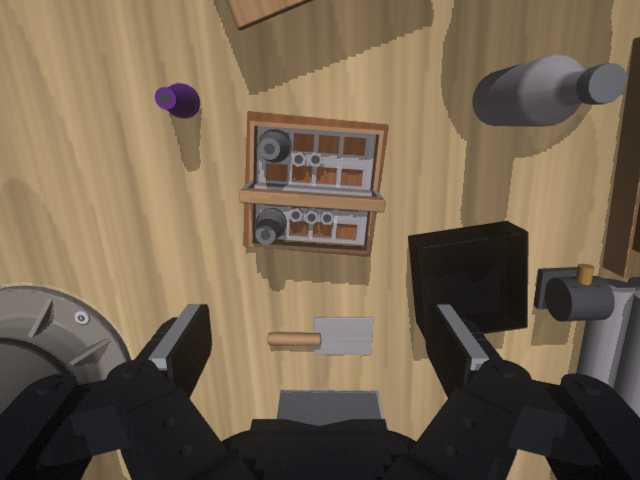

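```bash
python3 - <<'E'
from h import *
W=cap("wrist");crop(W,220,90,420,270,"w8c")
a=onz(W,240,195,.107);b=onz(W,384,204.5,.107);print(a,b,(a+b)/2,np.arctan2(b[1]-a[1],b[0]-a[0]),np.linalg.norm(a-b))
for c in [(273,147),(266,234)]:print("cone top",onz(W,*c,.077))
t=np.array([onz(W,*c,.055) for c in [(409,236),(526,225),(526,327),(421,334)]]);print(t)
for c in [(249,112),(388,125),(372,256),(245,246)]:print("rest",onz(W,*c,.012))
E
```

```text
w8c scale 3.3333333333333335
[0.3668 0.277  0.107 ] [0.5222 0.2587 0.107 ] [0.4445 0.2678 0.107 ] -0.11740793378611522 0.15648000027594405
cone top [0.4031 0.3239 0.077 ]
cone top [0.3859 0.223  0.077 ]
[[0.5627 0.2049 0.055 ]
 [0.7087 0.2119 0.055 ]
 [0.7254 0.0663 0.055 ]
 [0.5823 0.0626 0.055 ]]
rest [0.3688 0.3645 0.012 ]
rest [0.5431 0.34   0.012 ]
rest [0.5215 0.1643 0.012 ]
rest [0.3444 0.1882 0.012 ]
```

View pics/w8c.png

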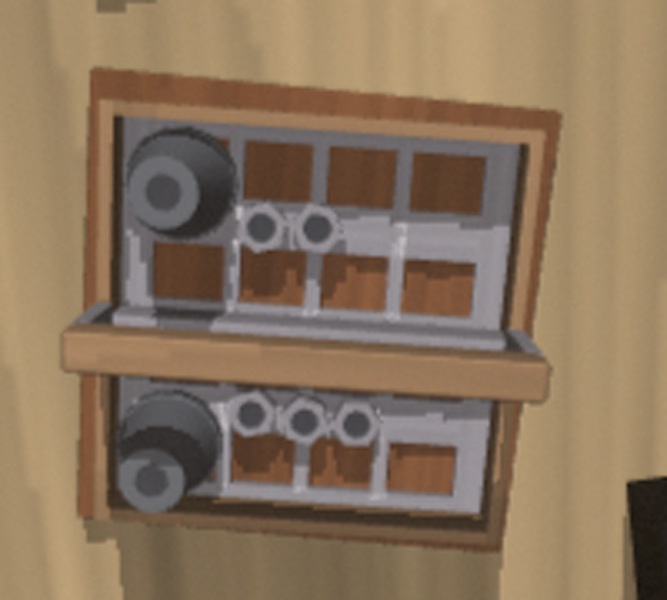

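Emit:
drive_tool --pt "-0.6 0.5 2 -0.18 0" --pt "-0.6 0.5 4 -0.36 0" --pt "-0.6 0.5 6 -0.54 0" --pt "-0.6 0.5 8 -0.72 0" --pt "-0.6 0.5 10 -0.9 0" --pt "-0.6 0.5 12 -1.08 0" --pt "-0.6 0.5 14 -1.26 0" --pt "-0.6 0.5 14 -1.44 0"

```text
time_s: 12.12
ee_pos: [0.4445, 0.2643, 0.2098]
eef_rot: [[0.176, 0.984, -0.002], [0.984, -0.176, -0.002], [-0.002, -0.001, -1.0]]
ft_force: [-0.2, -0.8, 0.4]
gripper_width: 0.0855
```

Emit:
drive_tool --pt "0 0 0 -0.064 0" --pt "0 0 0 -0.064 0" --pt "0 0 0 -0.064 0"

```text
time_s: 12.5
ee_pos: [0.4449, 0.2657, 0.2112]
eef_rot: [[0.119, 0.993, 0.0], [0.993, -0.119, -0.0], [-0.0, 0.0, -1.0]]
ft_force: [0.1, -0.2, -0.1]
gripper_width: 0.0856
```

```bash
python3 - <<'E'
from h import *
W=cap("wrist","w9");s=robot.state();print(s["joint_positions"],s["ee_pos"],s["eef_rot"])
E
```

```text
[-0.3971  0.1972 -0.3008  1.9493  0.069   1.0047  0.7223] [0.4448 0.2659 0.2112] [[ 0.1188  0.9929  0.0002]
 [ 0.9929 -0.1188 -0.    ]
 [ 0.      0.0002 -1.    ]]
```

View pics/w9.png

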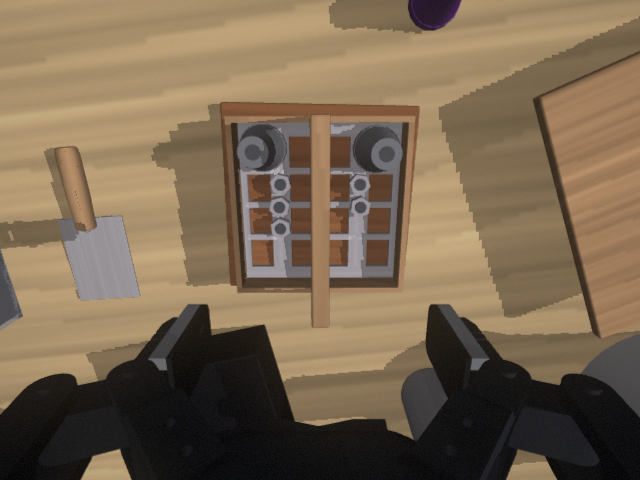

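```bash
python3 - <<'E'
from h import *
W=cap("wrist")
a=onz(W,320,116,.107);b=onz(W,320,327,.107);print(a,b,(a+b)/2,np.arctan2(b[1]-a[1],b[0]-a[0]),np.linalg.norm(a-b))
R=robot.state()["eef_rot"];print(R.T@((a+b)/2-robot.state()["ee_pos"]))
for c in [(255,151),(388,153)]:print("cone",onz(W,*c,.077))
for c in [(220,104),(420,107),(401,291),(233,286)]:print("rest",onz(W,*c,.012))
E
```

```text
[0.3654 0.2771 0.107 ] [0.5212 0.2586 0.107 ] [0.4433 0.2678 0.107 ] -0.11813745331632541 0.15688711624674936
[ 0.0016 -0.0016  0.1041]
cone [0.3839 0.2256 0.077 ]
cone [0.3974 0.3251 0.077 ]
rest [0.343  0.1902 0.012 ]
rest [0.3669 0.3674 0.012 ]
rest [0.5454 0.3409 0.012 ]
rest [0.519  0.1686 0.012 ]
```

Emit:
drive_tool --pt "0.15 -0.15 5 0 0" --pt "0.15 -0.15 10 0 0" --pt "0.15 -0.15 13 0 0" --pt "0.15 -0.15 14.1 0 0" --pt "0.15 -0.15 14.1 0 0"

```text
time_s: 13.22
ee_pos: [0.4432, 0.2681, 0.0701]
eef_rot: [[0.117, 0.993, -0.0], [0.993, -0.117, -0.0], [-0.0, -0.0, -1.0]]
ft_force: [0.2, 0.3, 0.7]
gripper_width: 0.0855
```

Emit:
drive_tool --pt "0 0 0 0 1" --pt "0 0 0 0 1" --pt "0 0 0 0 1" --pt "0 0 0 0 1" --pt "0 0 0 0 1" --pt "0 0 0 0 1" --squeeze 80

```text
time_s: 13.98
ee_pos: [0.4434, 0.2681, 0.0705]
eef_rot: [[0.117, 0.993, 0.0], [0.993, -0.117, 0.0], [0.0, 0.0, -1.0]]
ft_force: [-2.7, -1.4, 9.4]
gripper_width: 0.0122
```

```bash
python3 - <<'E'
from h import *
W=cap("wrist","w10");d=cap("side");crop(d,210,300,390,440,"s10");s=robot.state();print(s["ee_pos"],s["moment"])
E
```

```text
s10 scale 4.285714285714286
[0.4434 0.2681 0.0705] [-0.3693  0.4451  0.0169]
```

View pics/w10.png

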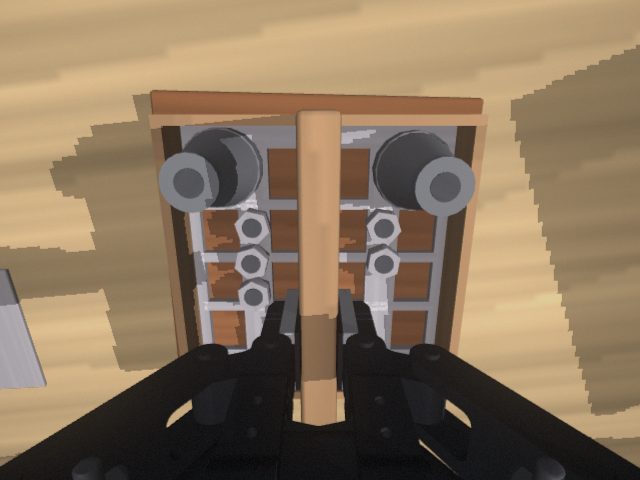

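View pics/s10.png

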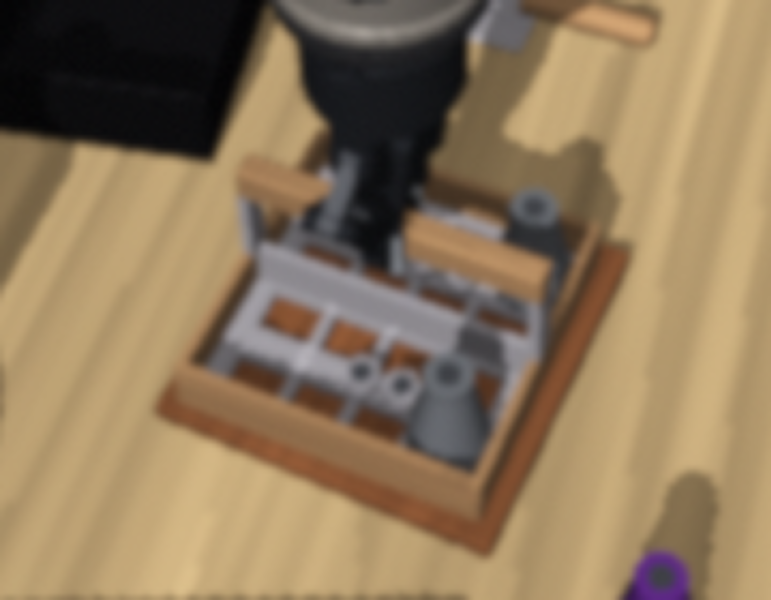

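Emit:
drive_tool --pt "0 0 -0.5 0 1" --pt "0 0 -1.5 0 1" --pt "0 0 -3 0 1" --pt "0 0 -5 0 1" --pt "0 0 -7 0 1" --pt "0 0 -8.5 0 1" --pt "0 0 -9.5 0 1" --pt "0 0 -10 0 1"

```text
time_s: 15.08
ee_pos: [0.4432, 0.2681, 0.1705]
eef_rot: [[0.117, 0.993, 0.0], [0.993, -0.117, 0.0], [0.0, 0.0, -1.0]]
ft_force: [0.1, 0.0, -5.4]
gripper_width: 0.0124
```

```bash
python3 - <<'E'
from h import *
W=cap("wrist","w11");d=cap("side","s11");s=robot.state();print(s["ee_pos"],s["moment"],s["ft_force"])
E
```

```text
[0.4432 0.2681 0.1702] [ 0.023  -0.0297  0.0315] [-0.3941  0.5071 -6.4186]
```

View pics/w11.png

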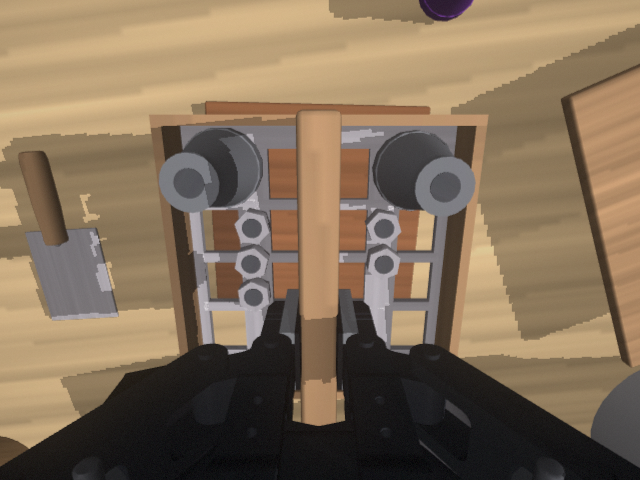

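View pics/s11.png

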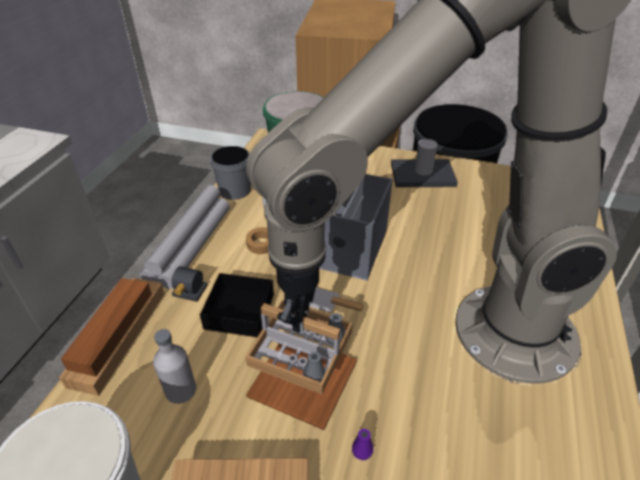

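Emit:
drive_tool --pt "0 0 -0.5 0 1" --pt "0 0 -2 0 1" --pt "-0.3 0 -4 0 1" --pt "-1 0.2 -7 0 1" --pt "-2.2 0.5 -10 0 1" --pt "-4 1 -12 0 1" --pt "-6.4 1.5 -13.5 0 1" --pt "-9 2.2 -14 0 1"

```text
time_s: 16.18
ee_pos: [0.4547, 0.1758, 0.3119]
eef_rot: [[0.116, 0.993, 0.002], [0.993, -0.116, 0.001], [0.001, 0.002, -1.0]]
ft_force: [0.3, -0.6, -5.6]
gripper_width: 0.0128
```

Emit:
drive_tool --pt "-2.8 0.5 0 0 1" --pt "-5.6 1 0 0 1" --pt "-8.4 1.5 0 0 1" --pt "-11.2 2 0 0 1" --pt "-14 2.4 0 0 1" --pt "-16.8 2.7 0 0 1" --pt "-19.6 2.9 0 0 1" --pt "-22.4 3.1 0 0 1"

```text
time_s: 17.18
ee_pos: [0.459, -0.0508, 0.3109]
eef_rot: [[0.116, 0.993, 0.001], [0.993, -0.116, 0.0], [0.0, 0.001, -1.0]]
ft_force: [0.2, 0.8, -5.4]
gripper_width: 0.0125
```

Emit:
drive_tool --pt "-2.6 0.1 0 -0.01 1" --pt "-5 0.2 0 -0.02 1" --pt "-7.2 0.3 0 -0.03 1" --pt "-9 0.3 0 -0.045 1" --pt "-10.4 0.3 0 -0.055 1" --pt "-11.4 0.3 0 -0.067 1" --pt "-11.9 0.3 0 -0.067 1" --pt "-12 0.3 0 -0.067 1"

```text
time_s: 18.18
ee_pos: [0.4482, -0.1694, 0.3102]
eef_rot: [[0.05, 0.999, 0.0], [0.999, -0.05, 0.0], [0.0, 0.0, -1.0]]
ft_force: [-0.0, 0.1, -6.0]
gripper_width: 0.0128
```

```bash
python3 - <<'E'
from h import *
W=cap("wrist","w12");d=cap("side","s12");cap("scene","sc12");s=robot.state();print(s["ee_pos"],s["eef_rot"],s["joint_positions"])
E
```

```text
[ 0.4483 -0.1691  0.31  ] [[ 0.0494  0.9988 -0.    ]
 [ 0.9988 -0.0494  0.0002]
 [ 0.0002 -0.0001 -1.    ]] [ 0.1045  0.0208  0.1243  1.9203 -0.0029  1.2007  1.7512]
```

View pics/w12.png

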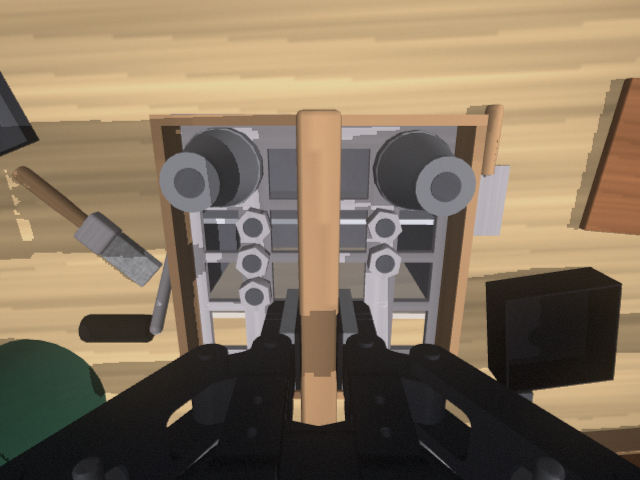

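View pics/sc12.png

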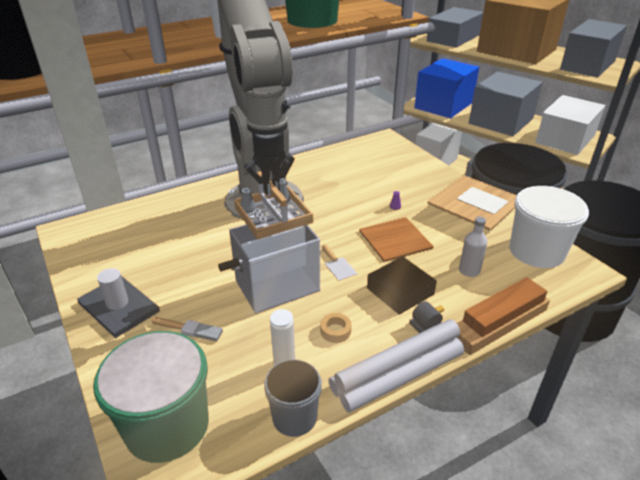

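View pics/s12.png

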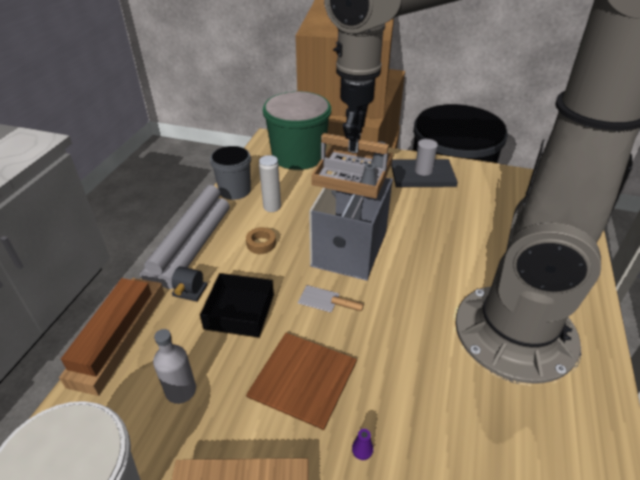

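Emit:
drive_tool --pt "0 0 1.5 0 1" --pt "0 0 3 0 1" --pt "0 0 4 0 1" --pt "0 0 4.4 0 1" --pt "0 0 4.4 0 1"

```text
time_s: 18.95
ee_pos: [0.4482, -0.1695, 0.2658]
eef_rot: [[0.05, 0.999, -0.0], [0.999, -0.05, 0.0], [0.0, -0.0, -1.0]]
ft_force: [-1.4, 0.2, -6.3]
gripper_width: 0.0124
```

Emit:
drive_tool --pt "1.5 0 0 0 1" --pt "-1.5 0 0 0 1" --pt "1.5 0 0 0 1" --pt "-1.5 0 0 0 1" --pt "1.5 0 0 0 1" --pt "-1.5 0 0 0 1" --pt "0 0 0 0 1" --pt "0 0 0 0 1"

```text
time_s: 19.95
ee_pos: [0.4486, -0.168, 0.2663]
eef_rot: [[0.048, 0.999, 0.001], [0.999, -0.048, 0.0], [0.0, 0.001, -1.0]]
ft_force: [0.2, 0.3, -4.6]
gripper_width: 0.0125
```

```bash
python3 - <<'E'
from h import *
W=cap("wrist","w13");s=robot.state();print(s["ee_pos"],s["eef_rot"])
E
```

```text
[ 0.4485 -0.1686  0.2663] [[ 0.0484  0.9988  0.0005]
 [ 0.9988 -0.0484  0.0001]
 [ 0.0002  0.0005 -1.    ]]
```

View pics/w13.png

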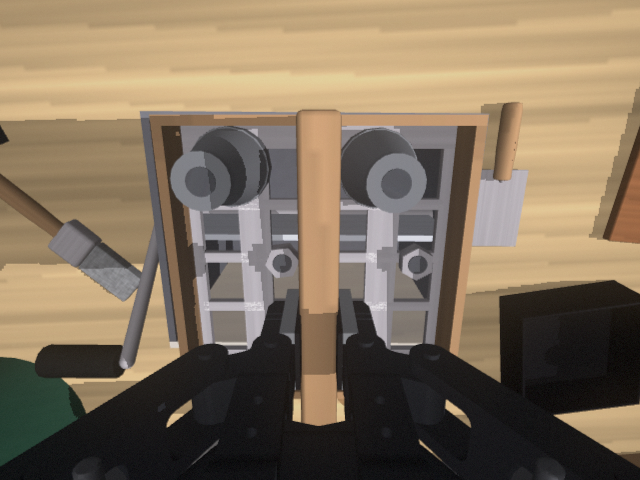

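Emit:
drive_tool --pt "1.2 0.8 0 0 1" --pt "-1.2 -0.8 0 0 1" --pt "1.2 0.8 0 0 1" --pt "-1.2 -0.8 0 0 1" --pt "1.2 0.8 0 0 1" --pt "-1.2 -0.8 0 0 1" --pt "0 0 0 0 1" --pt "0 0 0 0 1"

```text
time_s: 21.0
ee_pos: [0.4492, -0.1682, 0.2661]
eef_rot: [[0.048, 0.999, 0.0], [0.999, -0.048, 0.0], [0.0, 0.0, -1.0]]
ft_force: [-1.1, -0.4, -5.0]
gripper_width: 0.0123
```

```bash
python3 - <<'E'
from h import *
W=cap("wrist","w14");s=robot.state();print(s["ee_pos"],s["eef_rot"])
E
```

```text
[ 0.4488 -0.1687  0.266 ] [[ 0.0484  0.9988  0.0001]
 [ 0.9988 -0.0484  0.0001]
 [ 0.0001  0.0001 -1.    ]]
```

View pics/w14.png

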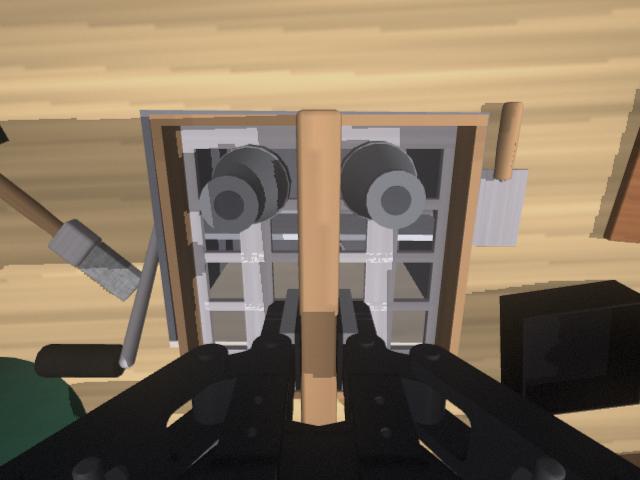

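```bash
python3 - <<'E'
from h import *
d=cap("side");crop(d,280,110,440,230,"s14");d=cap("scene");crop(d,200,160,360,280,"sc14")
E
```

```text
s14 scale 5.0
sc14 scale 5.0
```

View pics/s14.png

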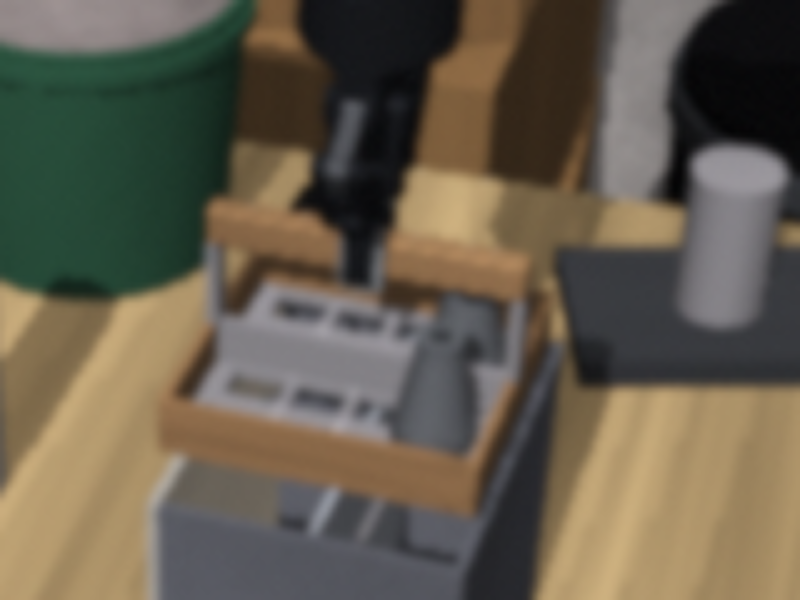

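View pics/sc14.png

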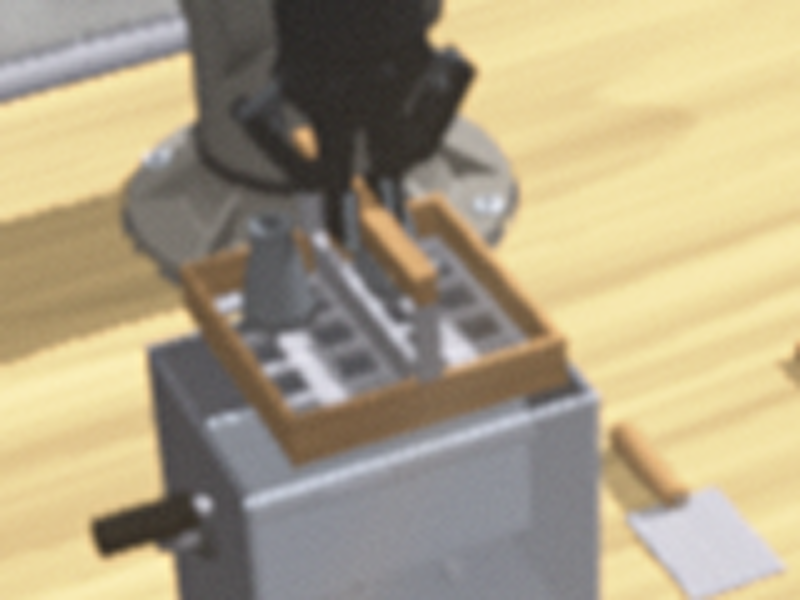

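Emit:
drive_tool --pt "1.5 0 0 0 1" --pt "-1.5 0 0 0 1" --pt "1.5 -0.6 0 0 1" --pt "-1.5 0.6 0 0 1" --pt "1.5 0 0 0 1" --pt "-1.5 0 0 0 1" --pt "0 0 0 0 1" --pt "0 0 0 0 1"

```text
time_s: 22.15
ee_pos: [0.4484, -0.168, 0.266]
eef_rot: [[0.048, 0.999, -0.0], [0.999, -0.048, 0.0], [0.0, -0.0, -1.0]]
ft_force: [-0.5, 0.8, -6.2]
gripper_width: 0.0126
```

```bash
python3 - <<'E'
from h import *
W=cap("wrist","w15");d=cap("scene");crop(d,200,180,360,300,"sc15")
E
```

```text
sc15 scale 5.0
```

View pics/w15.png

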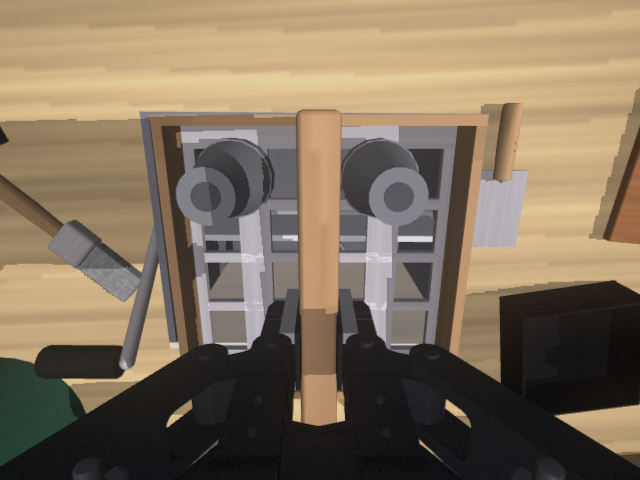

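View pics/sc15.png

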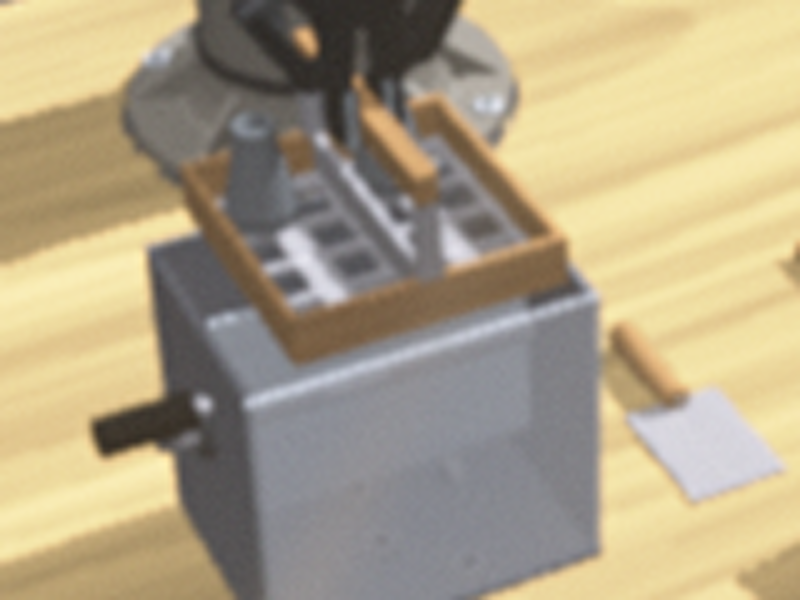

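Emit:
drive_tool --pt "0 0 -1 0 1" --pt "0 0 -2.5 0 1" --pt "0.3 0 -3.8 0 1" --pt "1 0 -4.5 0 1" --pt "2.2 0.1 -4.8 0 1" --pt "4 0.2 -4.8 0 1" --pt "6.4 0.4 -4.8 0 1" --pt "9 0.6 -4.8 0 1"

```text
time_s: 23.25
ee_pos: [0.4586, -0.0784, 0.3138]
eef_rot: [[0.05, 0.999, -0.001], [0.999, -0.05, 0.0], [0.0, -0.001, -1.0]]
ft_force: [0.4, 0.6, -4.8]
gripper_width: 0.0128
```

```bash
python3 - <<'E'
from h import *
W=cap("wrist","w16");d=cap("scene");crop(d,200,180,360,300,"sc16");d=cap("side");crop(d,280,110,440,280,"s16")
E
```

```text
sc16 scale 5.0
s16 scale 3.5294117647058822
```

Emit:
drive_tool --pt "1.5 0 0 0 1" --pt "3.8 0.1 0 0 1" --pt "6.6 0.2 0 0 1" --pt "9.4 0.1 0 0 1" --pt "12.2 0 0 0 1" --pt "15 -0.3 0 0.01 1" --pt "17.8 -0.6 0 0.02 1" --pt "20.6 -0.9 0 0.03 1"

```text
time_s: 24.4
ee_pos: [0.4596, 0.1275, 0.3139]
eef_rot: [[0.08, 0.997, -0.0], [0.997, -0.08, 0.0], [0.0, -0.0, -1.0]]
ft_force: [0.1, -0.9, -4.9]
gripper_width: 0.0124
```

Emit:
drive_tool --pt "2.8 -0.4 0 0.01 1" --pt "5.6 -0.8 0 0.02 1" --pt "8 -1.1 0 0.03 1" --pt "10 -1.4 0 0.04 1" --pt "11.6 -1.6 0 0.04 1" --pt "12.6 -1.6 0 0.04 1" --pt "13.2 -1.6 0 0.04 1" --pt "13.2 -1.6 0 0.04 1"

```text
time_s: 25.4
ee_pos: [0.4546, 0.2591, 0.314]
eef_rot: [[0.12, 0.993, -0.0], [0.993, -0.12, -0.0], [-0.0, -0.0, -1.0]]
ft_force: [0.2, -0.3, -4.9]
gripper_width: 0.0126
```

```bash
python3 - <<'E'
from h import *
W=cap("wrist","w17");s=robot.state();print(s["ee_pos"],s["eef_rot"])
print(s["eef_rot"].T@(np.array([.4434,.268,.071])-s["ee_pos"]))
E
```

```text
[0.4547 0.2587 0.314 ] [[ 0.1199  0.9928 -0.0002]
 [ 0.9928 -0.1199 -0.0003]
 [-0.0003 -0.0001 -1.    ]]
[ 0.0079 -0.0123  0.243 ]
```

View pics/w17.png

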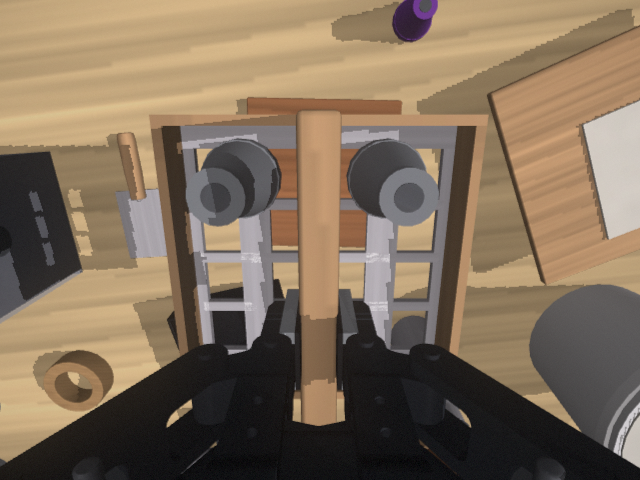

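View pics/s16.png

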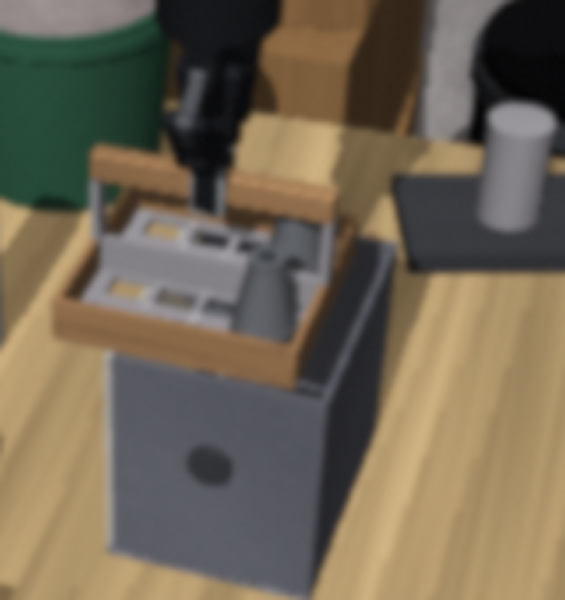

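View pics/sc16.png

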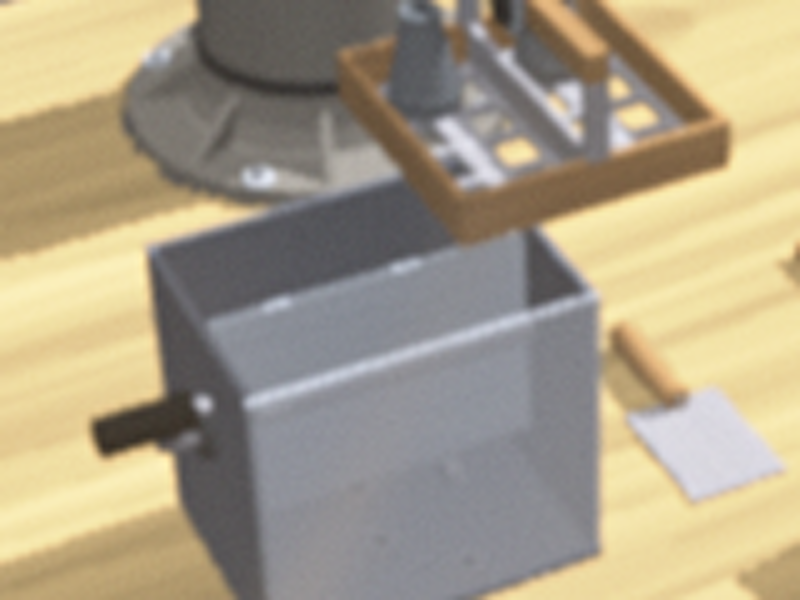

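Emit:
drive_tool --pt "0.3 -0.3 1 0 1" --pt "0.6 -0.8 3 0 1" --pt "0.8 -1.1 6 0 1" --pt "0.8 -1.2 9.5 0 1" --pt "0.8 -1.2 13 0 1" --pt "0.8 -1.2 16 0 1" --pt "0.8 -1.2 18 0 1" --pt "0.8 -1.2 19 0 1"

```text
time_s: 26.45
ee_pos: [0.443, 0.268, 0.1227]
eef_rot: [[0.12, 0.993, -0.001], [0.993, -0.12, -0.001], [-0.001, -0.001, -1.0]]
ft_force: [-0.1, -0.3, -5.2]
gripper_width: 0.0124
```

Emit:
drive_tool --pt "0 0 1.5 0 1" --pt "0 0 3 0 1" --pt "0 0 4 0 1" --pt "0 0 4.6 0 1" --pt "0 0 5 0 1" --pt "0 0 5.2 0 1" --pt "0 0 5.2 0 1"

```text
time_s: 27.32
ee_pos: [0.4436, 0.2686, 0.0721]
eef_rot: [[0.12, 0.993, 0.0], [0.993, -0.12, 0.0], [0.0, 0.0, -1.0]]
ft_force: [0.5, 0.3, -5.2]
gripper_width: 0.0126
```

```bash
python3 - <<'E'
from h import *
W=cap("wrist","w18");s=robot.state();print(s["ee_pos"],s["eef_rot"],s["ft_force"])
E
```

```text
[0.4437 0.2686 0.0722] [[ 0.1197  0.9928  0.0002]
 [ 0.9928 -0.1197  0.0002]
 [ 0.0002  0.0002 -1.    ]] [-0.0422  0.618  -4.2041]
```

View pics/w18.png

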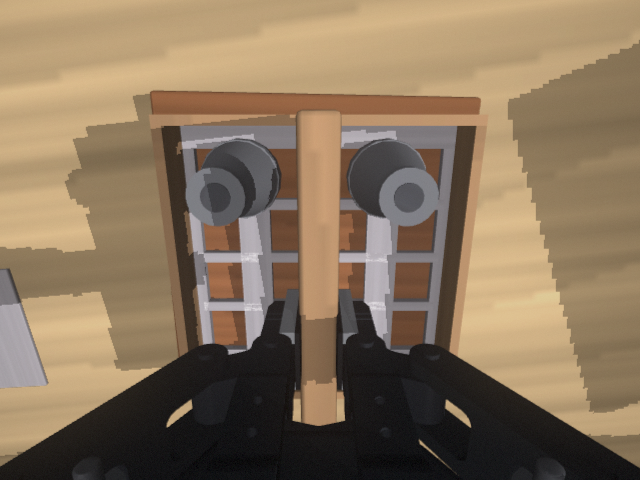

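Still hanging slightly (−4 N); lower 2 mm more, then open and rise.

Emit:
drive_tool --pt "0 0 0.1 0 1" --pt "0 0 0.2 0 1" --pt "0 0 0.2 0 1"

```text
time_s: 27.75
ee_pos: [0.4437, 0.2686, 0.0705]
eef_rot: [[0.12, 0.993, 0.0], [0.993, -0.12, 0.0], [0.0, 0.0, -1.0]]
ft_force: [-3.7, -2.4, 6.7]
gripper_width: 0.0124
```

Emit:
drive_tool --pt "0 0 0 0 0" --pt "0 0 0 0 0" --pt "0 0 0 0 0" --pt "0 0 0 0 0" --pt "0 0 0 0 0" --pt "0 0 -3 0 0" --pt "0 0 -8 0 0" --pt "0 0 -14 0 0"

```text
time_s: 28.75
ee_pos: [0.443, 0.2681, 0.211]
eef_rot: [[0.119, 0.993, -0.002], [0.993, -0.119, -0.001], [-0.001, -0.002, -1.0]]
ft_force: [0.9, 0.1, -0.5]
gripper_width: 0.0853
```

Emit:
drive_tool --pt "0 0 -6 0 0" --pt "0 0 -10 0 0" --pt "0 0 -10 0 0"

```text
time_s: 29.12
ee_pos: [0.4446, 0.2693, 0.3132]
eef_rot: [[0.12, 0.993, 0.005], [0.993, -0.12, 0.003], [0.003, 0.004, -1.0]]
ft_force: [-0.2, -0.3, -0.8]
gripper_width: 0.0856
```

```bash
python3 - <<'E'
from h import *
W=cap("wrist","w19");cap("side","s19");s=robot.state();print(s["ee_pos"],s["eef_rot"],s["ft_force"])
E
```

```text
[0.4435 0.2684 0.3098] [[ 0.1196  0.9928  0.0002]
 [ 0.9928 -0.1196  0.    ]
 [ 0.      0.0002 -1.    ]] [ 0.0474 -0.3096  0.0015]
```

View pics/w19.png

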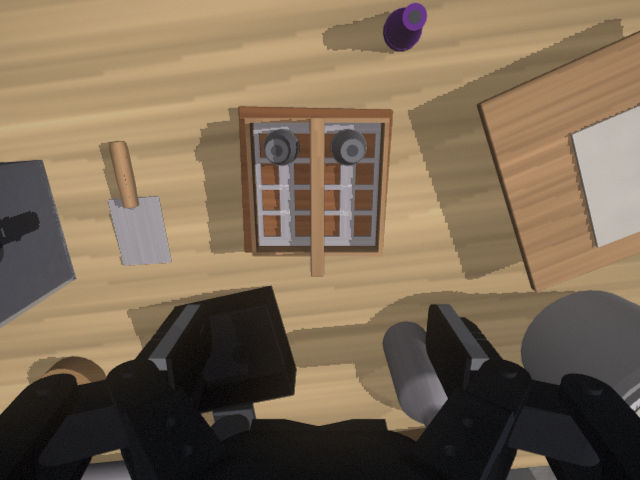

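View pics/s19.png

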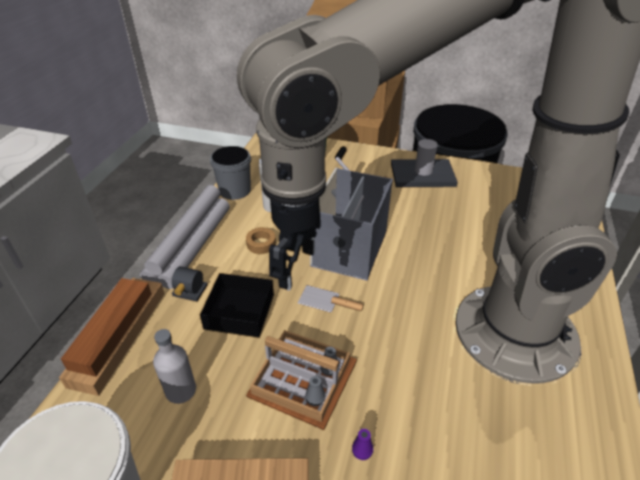

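```bash
python3 - <<'E'
from h import *
W=cap("wrist")
for c in [(281,147.5),(351,148.5)]:
    p=onz(W,*c,.077);a=-.12;d=p-np.array([.4436,.2685,.077]);print("cone",p,np.array([[np.cos(a),np.sin(a)],[-np.sin(a),np.cos(a)]])@d[:2])
crop(W,220,90,420,290,"w19c")
print([onz(W,*c,.055) for c in [(272,288),(296,395)]])
E
```

```text
cone [0.3872 0.2377 0.077 ] [-0.0523 -0.0373]
cone [0.3967 0.3079 0.077 ] [-0.0513  0.0335]
w19c scale 3.0
[array([0.5494, 0.2001, 0.055 ]), array([0.7063, 0.2074, 0.055 ])]
```

View pics/w19c.png

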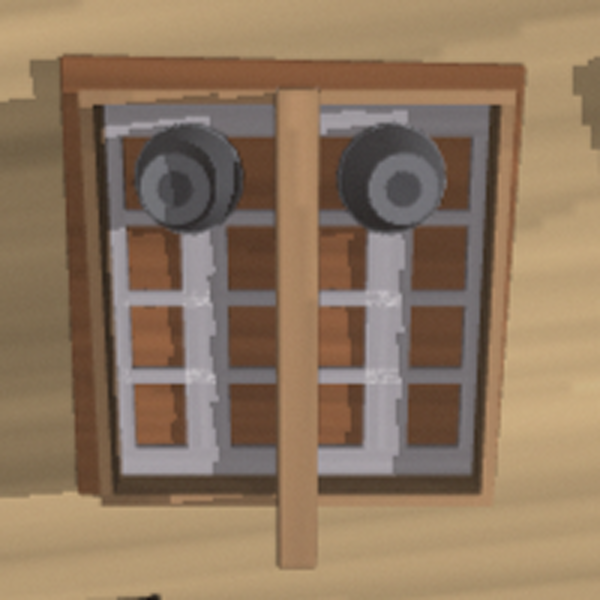

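Emit:
drive_tool --pt "0.4 -0.6 2 0.18 0" --pt "0.8 -1.2 4 0.36 0" --pt "1.2 -1.8 6 0.54 0" --pt "1.6 -2.4 8 0.72 0" --pt "2 -3 10 0.9 0" --pt "2.5 -3.8 11 1.08 0" --pt "3 -4.5 12 1.26 0" --pt "3.4 -5.1 13 1.44 0"

```text
time_s: 30.28
ee_pos: [0.3961, 0.308, 0.1783]
eef_rot: [[1.0, 0.005, -0.002], [0.005, -1.0, -0.001], [-0.002, 0.001, -1.0]]
ft_force: [0.3, -0.3, -1.2]
gripper_width: 0.0854
```

Emit:
drive_tool --pt "0 0 0 0.13 0" --pt "0 0 0 0.13 0" --pt "0 0 0 0.13 0"

```text
time_s: 30.65
ee_pos: [0.3968, 0.3081, 0.1795]
eef_rot: [[0.993, -0.116, -0.001], [-0.116, -0.993, -0.001], [-0.001, 0.001, -1.0]]
ft_force: [0.2, -0.1, 0.8]
gripper_width: 0.0855
```

```bash
python3 - <<'E'
from h import *
W=cap("wrist","w20");s=robot.state();print(s["ee_pos"],s["eef_rot"],s["joint_positions"])
E
```

```text
[0.3969 0.3082 0.1797] [[ 0.9932 -0.1163 -0.0005]
 [-0.1163 -0.9932 -0.0004]
 [-0.0004  0.0004 -1.    ]] [-0.6044  0.2011 -0.2072  2.0185  0.0512  0.9274 -0.9548]
```

View pics/w20.png

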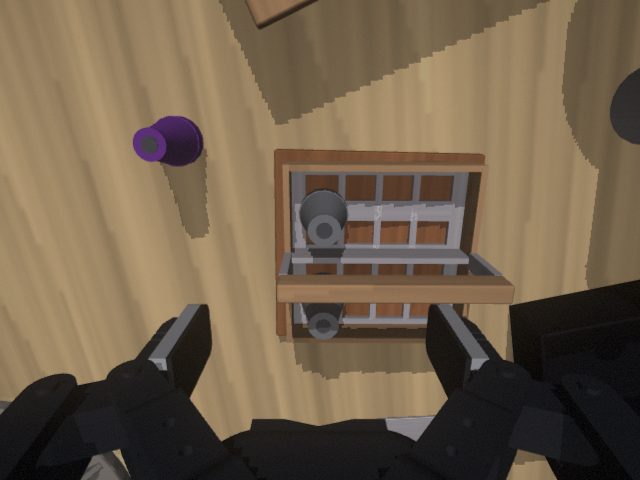

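```bash
python3 - <<'E'
from h import *
W=cap("wrist");s=robot.state()
for c in [(324,230),(323,324)]:
    p=onz(W,*c,.077);print(p,s["eef_rot"].T@(p-s["ee_pos"]))
E
```

```text
[0.4014 0.311  0.077 ] [ 0.0042 -0.0033  0.1028]
[0.3922 0.2357 0.077 ] [0.0037 0.0726 0.1028]
```

Emit:
drive_tool --pt "0.3 -0.2 4 0 0" --pt "0.3 -0.2 8 0 0" --pt "0.3 -0.2 11 0 0" --pt "0.3 -0.2 12.6 0 0" --pt "0.3 -0.2 12.6 0 0"

```text
time_s: 31.38
ee_pos: [0.4, 0.3097, 0.0535]
eef_rot: [[0.993, -0.118, -0.001], [-0.118, -0.993, -0.001], [-0.001, 0.001, -1.0]]
ft_force: [-0.5, -0.1, 0.5]
gripper_width: 0.0858
```

Emit:
drive_tool --pt "0 0 0 0 1" --pt "0 0 0 0 1" --pt "0 0 0 0 1" --pt "0 0 0 0 1" --pt "0 0 0 0 1" --pt "0 0 0 0 1" --squeeze 30

```text
time_s: 32.12
ee_pos: [0.4006, 0.3103, 0.0546]
eef_rot: [[0.993, -0.119, 0.001], [-0.119, -0.993, 0.001], [0.001, -0.001, -1.0]]
ft_force: [-0.7, -1.2, 7.7]
gripper_width: 0.0226
```

```bash
python3 - <<'E'
from h import *
W=cap("wrist","w21");d=cap("side");crop(d,220,300,400,440,"s21")
E
```

```text
s21 scale 4.285714285714286
```

View pics/w21.png

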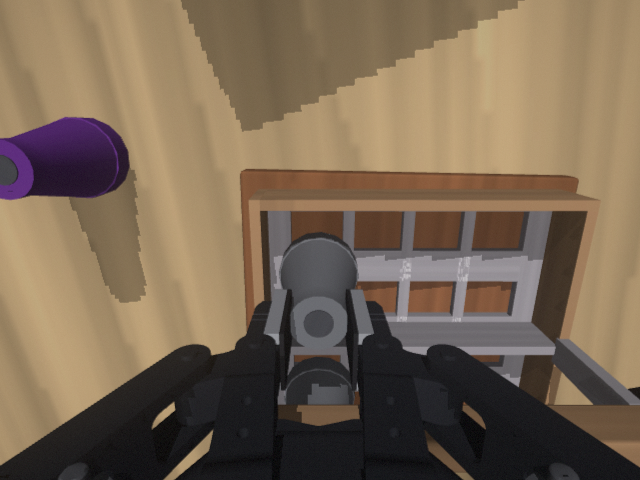

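View pics/s21.png

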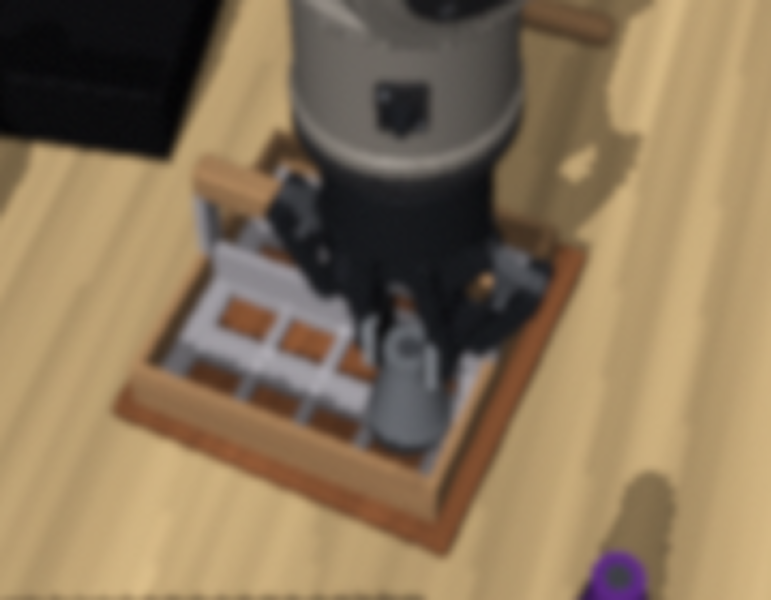

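Emit:
drive_tool --pt "0 0 -1 0 1" --pt "0 0 -3 0 1" --pt "0 0 -6 0 1" --pt "0 0 -9 0 1" --pt "0 0 -12 0 1" --pt "0 0 -14 0 1" --pt "0 0 -15 0 1" --pt "0 0 -15 0 1"

```text
time_s: 33.22
ee_pos: [0.4003, 0.3101, 0.2045]
eef_rot: [[0.993, -0.119, 0.001], [-0.119, -0.993, 0.001], [0.001, -0.001, -1.0]]
ft_force: [0.3, 0.9, -0.6]
gripper_width: 0.0227
```

```bash
python3 - <<'E'
from h import *
W=cap("wrist","w22");d=cap("side","s22");s=robot.state();print(s["ee_pos"],s["gripper_width"])
crop(d,180,250,300,350,"s22c")
E
```

```text
[0.3999 0.3097 0.2034] 0.023008027527904193
s22c scale 6.0
```

View pics/w22.png

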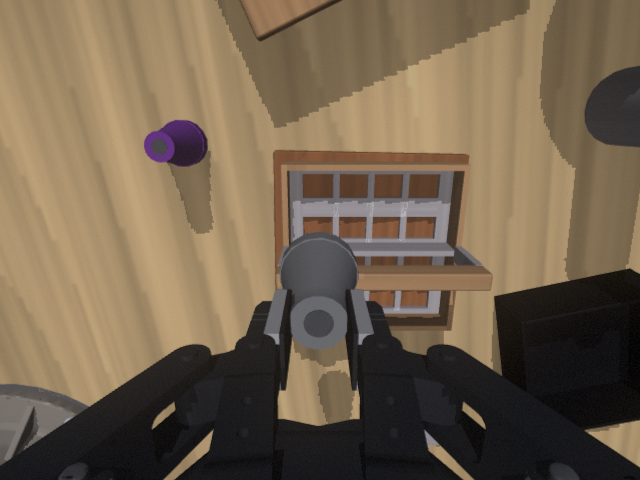

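View pics/s22.png

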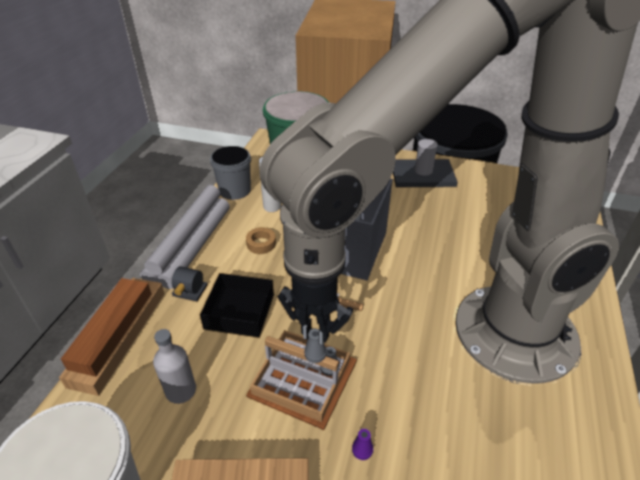

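View pics/s22c.png

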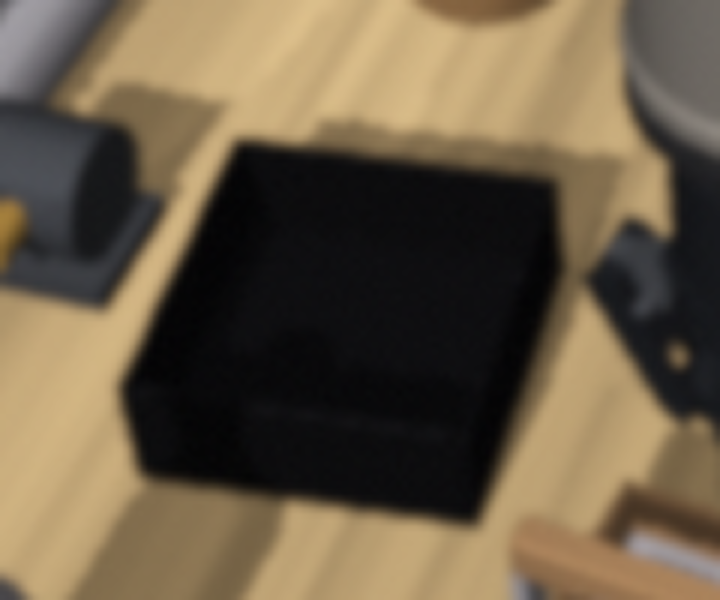

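```bash
python3 - <<'E'
from h import *
D=cap("side");s=robot.state()
t=np.array([onz(D,180+(a+.5)/6-.5,250+(b+.5)/6-.5,.055) for a,b in [(237,145),(557,182),(478,440),(125,388)]]);print(t,t.mean(0))
c=t.mean(0)
print(s["eef_rot"].T@(c-s["ee_pos"]))
E
```

```text
[[0.723  0.0702 0.055 ]
 [0.5874 0.0525 0.055 ]
 [0.5684 0.1882 0.055 ]
 [0.7079 0.2028 0.055 ]] [0.6467 0.1284 0.055 ]
[0.2667 0.1506 0.1481]
```

Emit:
drive_tool --pt "2 0.8 0 0 1" --pt "6 2.6 0 0 1" --pt "11 5 0 0 1" --pt "16 7.4 0 0 1" --pt "21 9.6 0 0 1" --pt "24.5 11.2 0 0 1" --pt "25.8 11.8 0 0 1" --pt "25.8 11.8 0 0 1"

```text
time_s: 34.38
ee_pos: [0.6422, 0.1618, 0.2029]
eef_rot: [[0.993, -0.12, -0.002], [-0.12, -0.993, -0.0], [-0.002, 0.001, -1.0]]
ft_force: [-0.4, 0.2, -0.5]
gripper_width: 0.0224
```

```bash
python3 - <<'E'
from h import *
W=cap("wrist","w23");d=cap("side","s23");s=robot.state();print(s["ee_pos"],s["gripper_width"])
E
```

```text
[0.6413 0.1633 0.2036] 0.02263783847507552
```

View pics/w23.png

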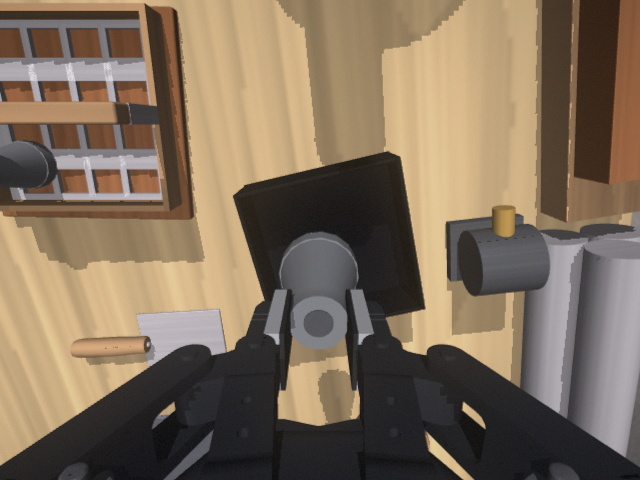

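View pics/s23.png

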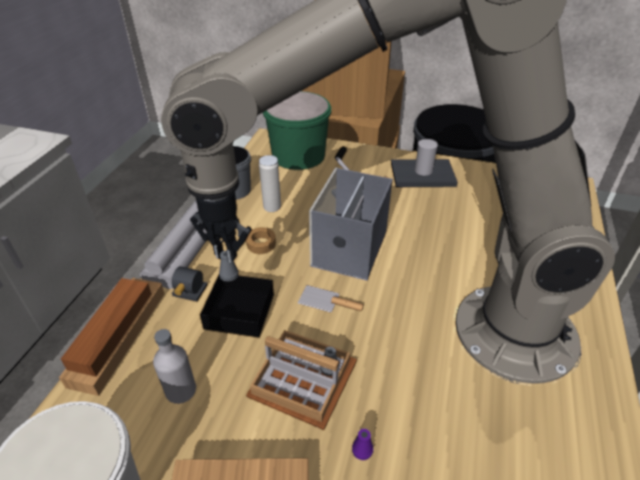

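```bash
python3 - <<'E'
from h import *
W=cap("wrist");s=robot.state()
t=[onz(W,*c,.055) for c in [(235,196),(400,153),(424,310)]];c=(t[0]+t[2])/2;print(t,c,s["eef_rot"].T@(c-s["ee_pos"]))
E
```

```text
[array([0.5755, 0.1905, 0.055 ]), array([0.7119, 0.2091, 0.055 ]), array([0.7261, 0.0677, 0.055 ])] [0.6508 0.1291 0.055 ] [0.0137 0.0331 0.1488]
```

Emit:
drive_tool --pt "0.5 0 3 0 1" --pt "0.5 0 7 0 1" --pt "0.5 0 11 0 1" --pt "0.5 0 14 0 1" --pt "0.5 0 15.5 0 1" --pt "0.5 0 16 0 1" --pt "0.5 0 16 0 1"

```text
time_s: 35.4
ee_pos: [0.6477, 0.1619, 0.0449]
eef_rot: [[0.993, -0.119, 0.001], [-0.119, -0.993, 0.0], [0.001, -0.0, -1.0]]
ft_force: [-0.7, -0.4, -0.5]
gripper_width: 0.022
```

Emit:
drive_tool --pt "0 0 0 0 0.4" --pt "0 0 0 0 0.4" --pt "0 0 0 0 0.4" --pt "0 0 0 0 0.4" --pt "0 0 -3 0 0.4" --pt "0 0 -8 0 0" --pt "0 0 -14 0 0" --pt "0 0 -16 0 0"

```text
time_s: 36.4
ee_pos: [0.6488, 0.1619, 0.2082]
eef_rot: [[0.993, -0.119, 0.005], [-0.119, -0.993, 0.002], [0.005, -0.002, -1.0]]
ft_force: [-0.1, -0.1, 0.1]
gripper_width: 0.0852
```

```bash
python3 - <<'E'
from h import *
W=cap("wrist","w24");d=cap("side","s24");s=robot.state();print(s["ee_pos"],s["gripper_width"])
E
```

```text
[0.6484 0.1619 0.2066] 0.08550973020447769
```

View pics/w24.png

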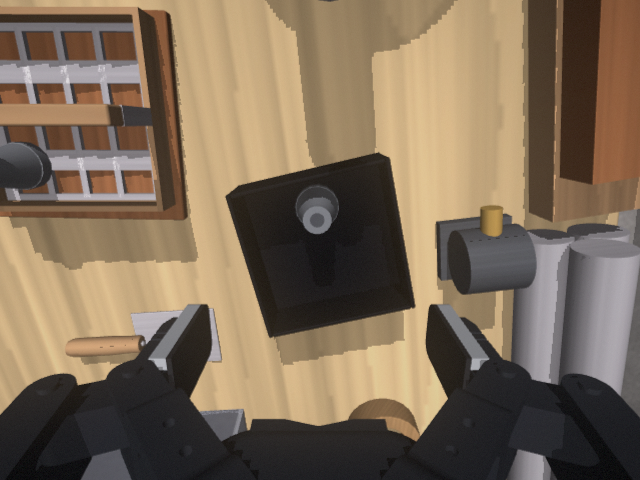

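Emit:
drive_tool --pt "-5 -0.8 0 0 0" --pt "-10 -1.6 0 0 0" --pt "-15 -2.4 0 0 0" --pt "-20 -3.2 0 0 0" --pt "-25 -4.1 0 0 0" --pt "-26.5 -4.3 1 0 0" --pt "-26.5 -4.3 2 0 0" --pt "-26.5 -4.3 2 0 0"

```text
time_s: 37.5
ee_pos: [0.3897, 0.235, 0.1827]
eef_rot: [[0.993, -0.12, -0.002], [-0.12, -0.993, -0.001], [-0.002, 0.001, -1.0]]
ft_force: [0.7, 0.3, -0.0]
gripper_width: 0.0851
```

```bash
python3 - <<'E'
from h import *
W=cap("wrist","w25");s=robot.state();print(s["ee_pos"],s["eef_rot"],s["joint_positions"])
E
```

```text
[0.39   0.2352 0.1832] [[ 0.9928 -0.12   -0.0013]
 [-0.12   -0.9928 -0.0008]
 [-0.0012  0.001  -1.    ]] [-0.5127  0.1186 -0.1835  2.1096  0.027   0.9171 -0.8316]
```

View pics/w25.png

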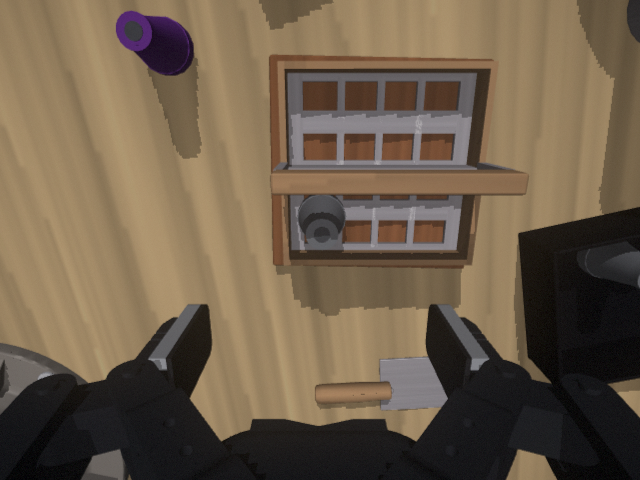

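```bash
python3 - <<'E'
from h import *
W=cap("wrist");s=robot.state()
p=onz(W,322,233,.077);print(p,s["eef_rot"].T@(p-s["ee_pos"]))
E
```

```text
[0.3927 0.2348 0.077 ] [0.0027 0.0001 0.1066]
```

Emit:
drive_tool --pt "0.2 0 4 0 0" --pt "0.2 0 8 0 0" --pt "0.2 0 11 0 0" --pt "0.2 0 12.9 0 0" --pt "0.2 0 12.9 0 0"

```text
time_s: 38.22
ee_pos: [0.3913, 0.2349, 0.054]
eef_rot: [[0.993, -0.12, -0.002], [-0.12, -0.993, -0.001], [-0.002, 0.002, -1.0]]
ft_force: [-0.3, -0.2, -0.5]
gripper_width: 0.0856
```

Emit:
drive_tool --pt "0 0 0 0 1" --pt "0 0 0 0 1" --pt "0 0 0 0 1" --pt "0 0 0 0 1" --pt "0 0 0 0 1" --pt "0 0 0 0 1" --squeeze 30

```text
time_s: 38.98
ee_pos: [0.3917, 0.2358, 0.0556]
eef_rot: [[0.993, -0.119, 0.001], [-0.119, -0.993, 0.001], [0.001, -0.001, -1.0]]
ft_force: [0.1, -0.8, 7.4]
gripper_width: 0.0224
```

Emit:
drive_tool --pt "0 0 -1 0 1" --pt "0 0 -3 0 1" --pt "0 0 -6 0 1" --pt "0 0 -9 0 1" --pt "0 0 -12 0 1" --pt "0 0 -14 0 1" --pt "0 0 -15 0 1" --pt "0 0 -15 0 1"

```text
time_s: 39.98
ee_pos: [0.3914, 0.2356, 0.2054]
eef_rot: [[0.993, -0.119, 0.001], [-0.119, -0.993, 0.001], [0.001, -0.001, -1.0]]
ft_force: [0.1, -0.2, 0.1]
gripper_width: 0.0226
```

```bash
python3 - <<'E'
from h import *
W=cap("wrist","w26");s=robot.state();print(s["ee_pos"],s["eef_rot"],s["joint_positions"])
print(s["eef_rot"].T@(np.array([.655,.098,0])-s["ee_pos"]))
E
```

```text
[0.3911 0.2354 0.2048] [[ 0.9929 -0.1188 -0.0001]
 [-0.1188 -0.9929 -0.0001]
 [-0.0001  0.0001 -1.    ]] [-0.5066  0.0934 -0.1864  2.0844  0.021   0.9656 -0.8232]
[0.2783 0.1051 0.2047]
```

View pics/w26.png

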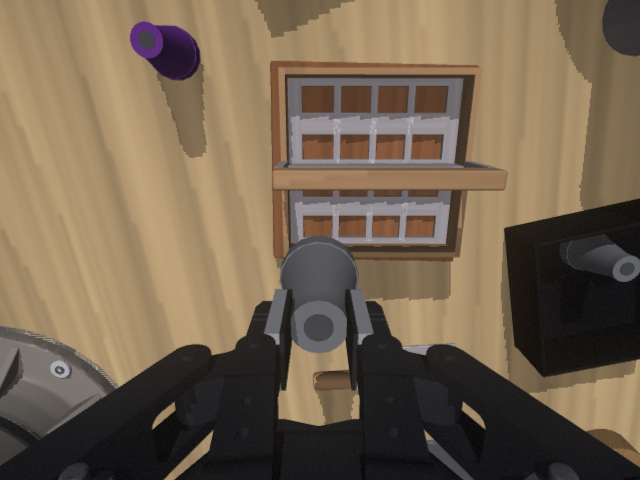

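Emit:
drive_tool --pt "2 0.8 0 0 1" --pt "6 2.4 0 0 1" --pt "11 4.2 0 0 1" --pt "16 6 0 0 1" --pt "21.5 8 0 0 1" --pt "26 9.8 0 0 1" --pt "27.8 10.5 0 0 1" --pt "27.8 10.5 0 0 1"

```text
time_s: 41.02
ee_pos: [0.6548, 0.0976, 0.2035]
eef_rot: [[0.993, -0.12, -0.002], [-0.12, -0.993, -0.001], [-0.002, 0.001, -1.0]]
ft_force: [-0.8, 0.2, -1.1]
gripper_width: 0.0222
```

```bash
python3 - <<'E'
from h import *
W=cap("wrist","w27");d=cap("side");crop(d,170,210,330,350,"s27");s=robot.state();print(s["ee_pos"],s["eef_rot"],s["gripper_width"])
E
```

```text
s27 scale 4.285714285714286
[0.6537 0.0992 0.2043] [[ 0.993  -0.1179 -0.0016]
 [-0.1179 -0.993   0.0002]
 [-0.0016 -0.     -1.    ]] 0.022123055415928662
```

View pics/w27.png

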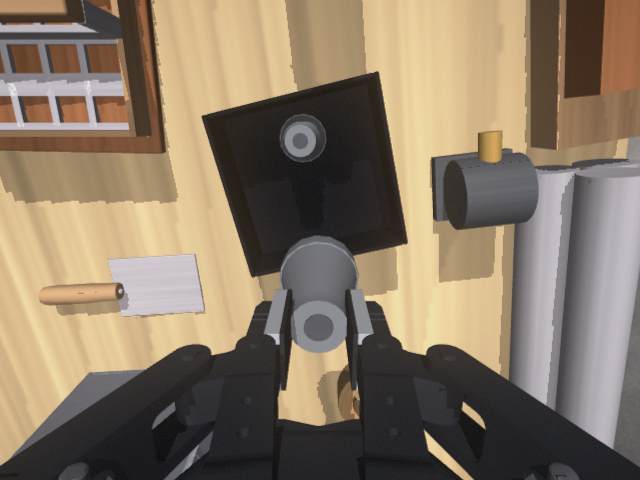

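View pics/s27.png

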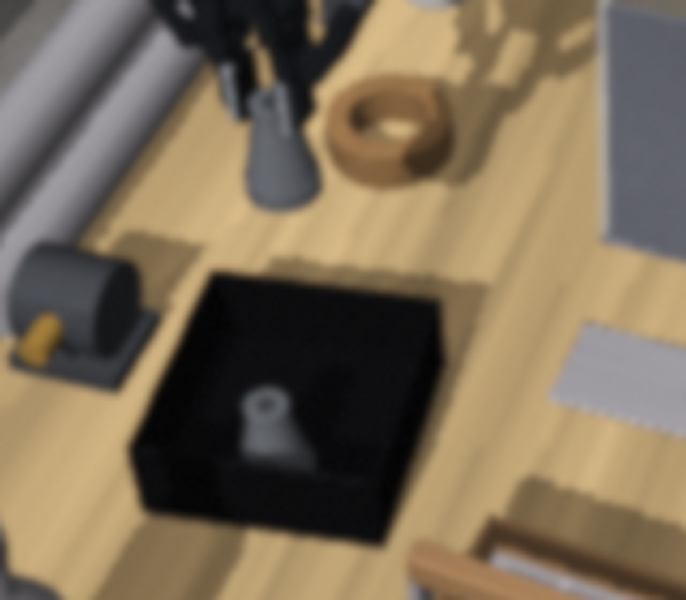

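```bash
python3 - <<'E'
from h import *
W=cap("wrist");s=robot.state()
t=np.array([onz(W,*c,.055) for c in [(204,117),(378,74),(407,242),(252,276)]]);c=t.mean(0);print(t,c,s["eef_rot"].T@(c-s["ee_pos"]))
p=onz(W,300,141,.064);print(p)
E
```

```text
[[0.5753 0.1901 0.055 ]
 [0.7112 0.2047 0.055 ]
 [0.7264 0.0698 0.055 ]
 [0.5895 0.0544 0.055 ]] [0.6506 0.1297 0.055 ] [-0.0065 -0.0297  0.1497]
[0.6472 0.1638 0.064 ]
```

Emit:
drive_tool --pt "0 -0.1 3 0 1" --pt "0 -0.1 7 0 1" --pt "0 -0.1 11 0 1" --pt "0 -0.1 14 0 1" --pt "0 -0.1 15.4 0 1" --pt "0 -0.1 15.9 0 1" --pt "0 -0.1 15.9 0 1"

```text
time_s: 42.05
ee_pos: [0.6553, 0.0996, 0.0468]
eef_rot: [[0.993, -0.118, 0.001], [-0.118, -0.993, 0.0], [0.001, -0.0, -1.0]]
ft_force: [0.4, 0.1, -0.1]
gripper_width: 0.0223
```

Emit:
drive_tool --pt "0 0 0 0 0.4" --pt "0 0 0 0 0.4" --pt "0 0 0 0 0.4" --pt "0 0 0 0 0.4" --pt "0 0 -3 0 0.4" --pt "0 0 -8 0 0" --pt "0 0 -14 0 0" --pt "0 0 -19 0 0"

```text
time_s: 43.05
ee_pos: [0.6551, 0.0992, 0.2385]
eef_rot: [[0.993, -0.119, 0.001], [-0.119, -0.993, 0.0], [0.001, -0.0, -1.0]]
ft_force: [0.4, -0.7, -1.2]
gripper_width: 0.0854
```

```bash
python3 - <<'E'
from h import *
W=cap("wrist","w28");d=cap("side","s28");s=robot.state();print(s["ee_pos"],s["gripper_width"],s["eef_rot"].T@(np.array([.5255,-.333,.35])-s["ee_pos"]))
E
```

```text
[0.6575 0.0997 0.2424] 0.08521141685087391 [-0.0786  0.445  -0.1096]
```

View pics/w28.png

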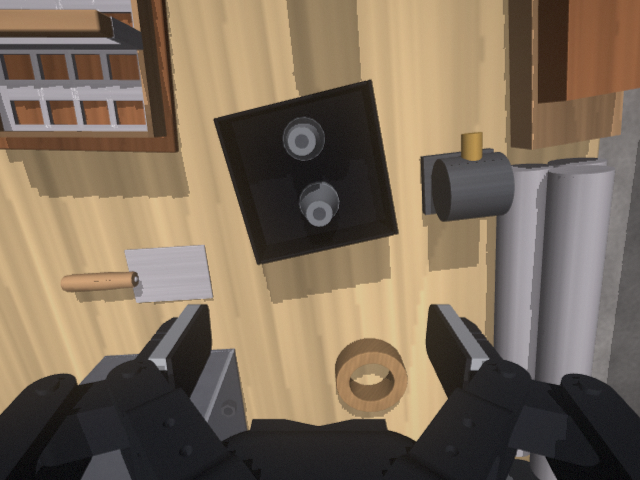

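View pics/s28.png

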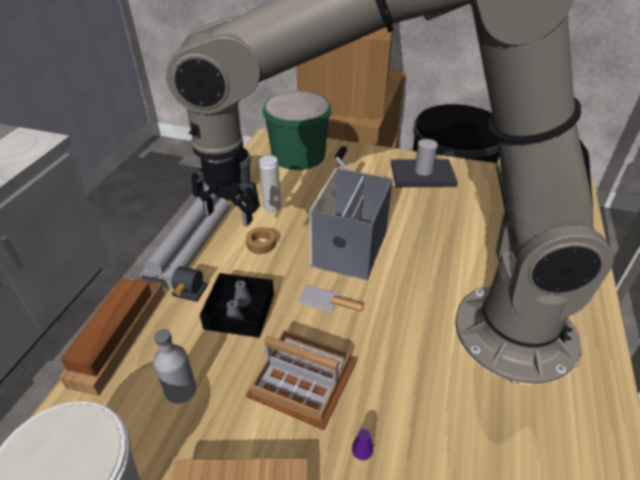

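Emit:
drive_tool --pt "0 0 -6 0 0" --pt "-1 4 -11 0 0" --pt "-3 10 -11 0 0" --pt "-5 16 -11 -0.03 0" --pt "-9 20 -11 -0.05 0" --pt "-13 23 -11 -0.07 0" --pt "-15 24 -11 -0.07 0" --pt "-15 24 -11 -0.07 0"

```text
time_s: 44.15
ee_pos: [0.4768, -0.1216, 0.3463]
eef_rot: [[0.999, -0.05, 0.001], [-0.05, -0.999, 0.0], [0.001, -0.0, -1.0]]
ft_force: [0.2, -0.1, 0.4]
gripper_width: 0.0851
```

```bash
python3 - <<'E'
from h import *
W=cap("wrist","w29");s=robot.state();print(s["ee_pos"],s["eef_rot"])
E
```

```text
[ 0.4778 -0.1209  0.3462] [[ 0.9988 -0.0491  0.0008]
 [-0.0491 -0.9988  0.0001]
 [ 0.0008 -0.0002 -1.    ]]
```

View pics/w29.png

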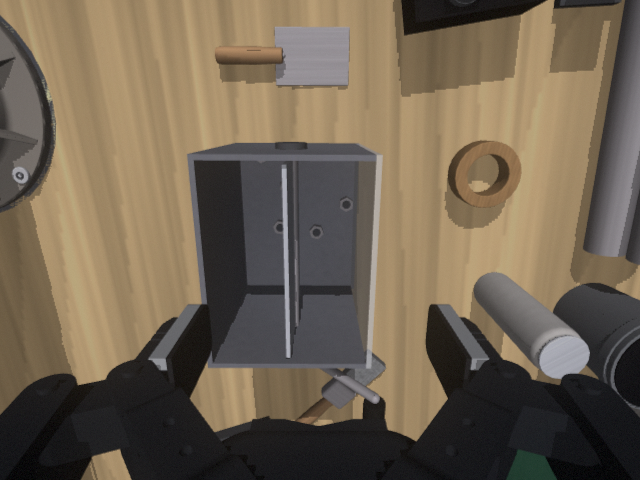

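Emit:
drive_tool --pt "1.5 5 0 0 0" --pt "3 10 0 0 0" --pt "4.5 15 0 0 0" --pt "5.6 20 0 0 0" --pt "5.7 21 2 0 0" --pt "5.7 21 5 0 0" --pt "5.7 21 7 0 0" --pt "5.7 21 7 0 0"

```text
time_s: 45.2
ee_pos: [0.5246, -0.3321, 0.2738]
eef_rot: [[0.999, -0.047, -0.003], [-0.047, -0.999, 0.002], [-0.003, -0.002, -1.0]]
ft_force: [-0.0, 0.5, 0.1]
gripper_width: 0.0853
```

```bash
python3 - <<'E'
from h import *
W=cap("wrist","w30");d=cap("scene");crop(d,200,180,360,300,"sc30");s=robot.state();print(s["ee_pos"],s["eef_rot"])
E
```

```text
sc30 scale 5.0
[ 0.525  -0.3331  0.2762] [[ 0.9989 -0.0478 -0.0001]
 [-0.0478 -0.9989  0.0002]
 [-0.0001 -0.0001 -1.    ]]
```

View pics/w30.png

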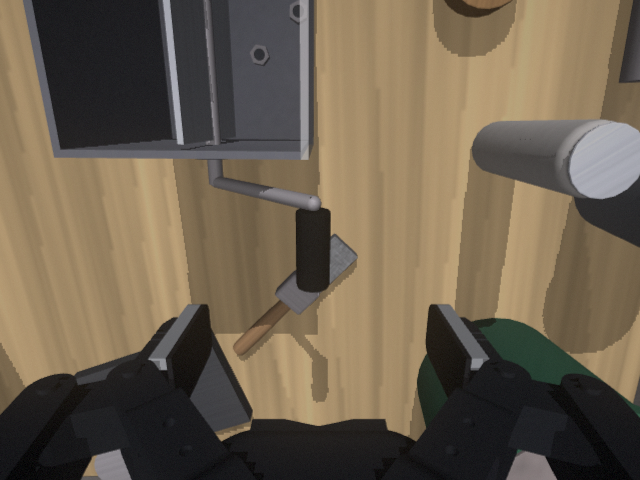

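View pics/sc30.png

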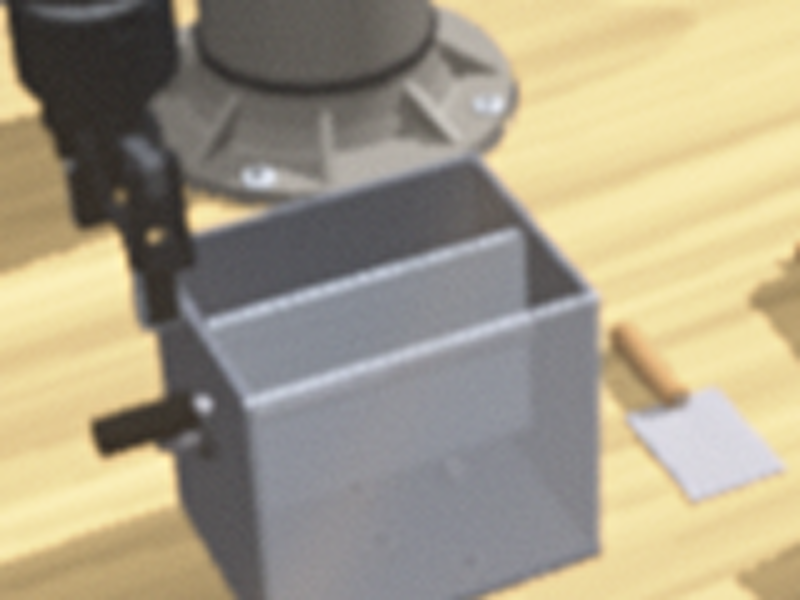

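Emit:
drive_tool --pt "-0.1 0 4 0 0" --pt "-0.1 0 8 0 0" --pt "-0.1 0 10.2 0 0" --pt "-0.1 0 10.2 0 1" --pt "-0.1 0 10.2 0 1" --pt "-0.1 0 10.2 0 1" --pt "-0.1 0 10.2 0 1" --pt "-0.1 0 10.2 0 1" --squeeze 25

```text
time_s: 46.3
ee_pos: [0.5224, -0.3339, 0.175]
eef_rot: [[0.999, -0.05, -0.001], [-0.05, -0.999, 0.0], [-0.001, -0.0, -1.0]]
ft_force: [-9.5, 2.4, 9.0]
gripper_width: 0.0213
```

Emit:
drive_tool --pt "-1.2 0 -1.05 0 1" --pt "-2.5 0 -1.9 0 1" --pt "-3.9 0 -2.6 0 1" --pt "-5.4 0 -3.1 0 1" --pt "-7 0 -3.4 0 1" --pt "-8.5 0 -3.5 0 1" --pt "-8.5 0 -3.5 0 1"

```text
time_s: 47.18
ee_pos: [0.4386, -0.3298, 0.211]
eef_rot: [[0.999, -0.049, 0.003], [-0.049, -0.999, -0.001], [0.003, 0.001, -1.0]]
ft_force: [-1.1, 3.7, 13.7]
gripper_width: 0.0208
```

Emit:
drive_tool --pt "-1.6 0 0.1 0 1" --pt "-3.1 0 0.4 0 1" --pt "-4.6 0 0.9 0 1" --pt "-6 0 1.6 0 1" --pt "-7.3 0 2.5 0 1" --pt "-8.5 0 3.5 0 1" --pt "-8.6 0 3.6 0 1"

```text
time_s: 48.05
ee_pos: [0.3527, -0.3255, 0.1731]
eef_rot: [[0.999, -0.049, 0.002], [-0.049, -0.999, -0.001], [0.002, 0.0, -1.0]]
ft_force: [7.1, 2.1, 15.7]
gripper_width: 0.0211
```

```bash
python3 - <<'E'
from h import *
W=cap("wrist","w31");d=cap("scene");crop(d,190,190,350,310,"sc31");s=robot.state();print(s["ee_pos"],s["ft_force"])
E
```

```text
sc31 scale 5.0
[ 0.3527 -0.3255  0.1732] [ 5.6712  2.0305 10.0804]
```

View pics/sc31.png

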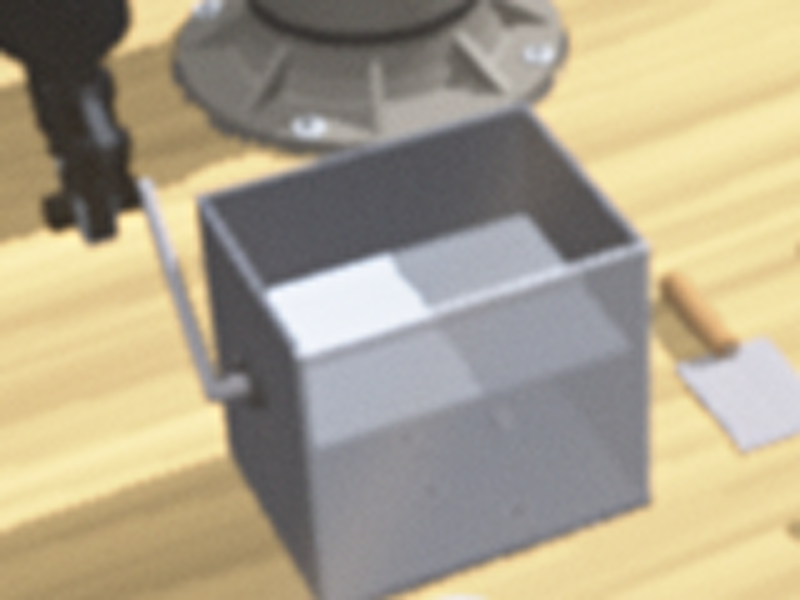

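Emit:
drive_tool --pt "-0.2 0 0.3 0 1" --pt "-0.3 0 0.6 0 1" --pt "-0.3 0 0.6 0 1"

```text
time_s: 48.52
ee_pos: [0.3527, -0.3267, 0.1691]
eef_rot: [[0.999, -0.048, 0.007], [-0.048, -0.999, -0.004], [0.007, 0.003, -1.0]]
ft_force: [12.3, -0.5, 25.9]
gripper_width: 0.021
```

Emit:
drive_tool --pt "0.2 0 -0.4 0 1" --pt "0.2 0 -0.4 0 0" --pt "0.2 0 -0.4 0 0" --pt "0.2 0 -0.4 0 0" --pt "0.2 0 -0.4 0 0" --pt "0.2 0 -5 0 0" --pt "0.2 0 -11 0 0" --pt "0.2 0 -17 0 0"

```text
time_s: 49.52
ee_pos: [0.3509, -0.3251, 0.3388]
eef_rot: [[0.999, -0.049, -0.0], [-0.049, -0.999, 0.0], [-0.0, -0.0, -1.0]]
ft_force: [0.6, -0.6, -0.3]
gripper_width: 0.0855
```

Emit:
drive_tool --pt "3 -4 0 0 0" --pt "6 -8 0 0 0" --pt "9 -12 0 0 0" --pt "9 -12 0 0 0"

```text
time_s: 50.02
ee_pos: [0.449, -0.2067, 0.3366]
eef_rot: [[0.999, -0.044, -0.0], [-0.044, -0.999, 0.001], [-0.0, -0.001, -1.0]]
ft_force: [-0.6, -0.3, -0.1]
gripper_width: 0.0853
```

```bash
python3 - <<'E'
from h import *
W=cap("wrist","w32");D=d=cap("side","s32");S=d=cap("scene","sc32");crop(d,190,190,350,310,"sc32c");s=robot.state();print(s["time_s"],s["ee_pos"],s["ft_force"])
E
```

```text
sc32c scale 5.0
50.175 [ 0.4467 -0.2104  0.3369] [-0.4715  0.4339 -0.0154]
```

View pics/w32.png

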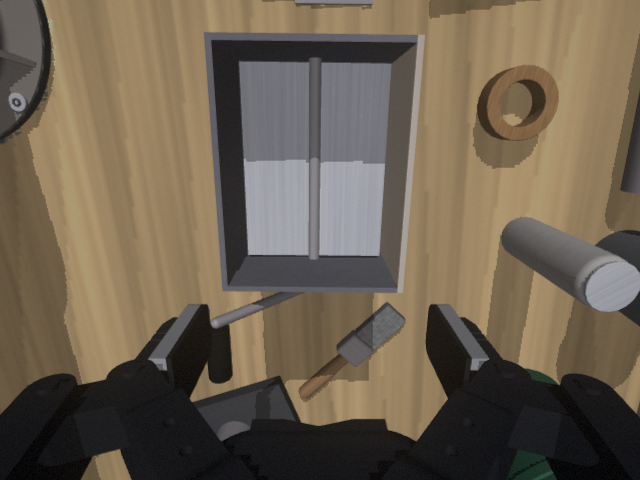

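View pics/sc32c.png

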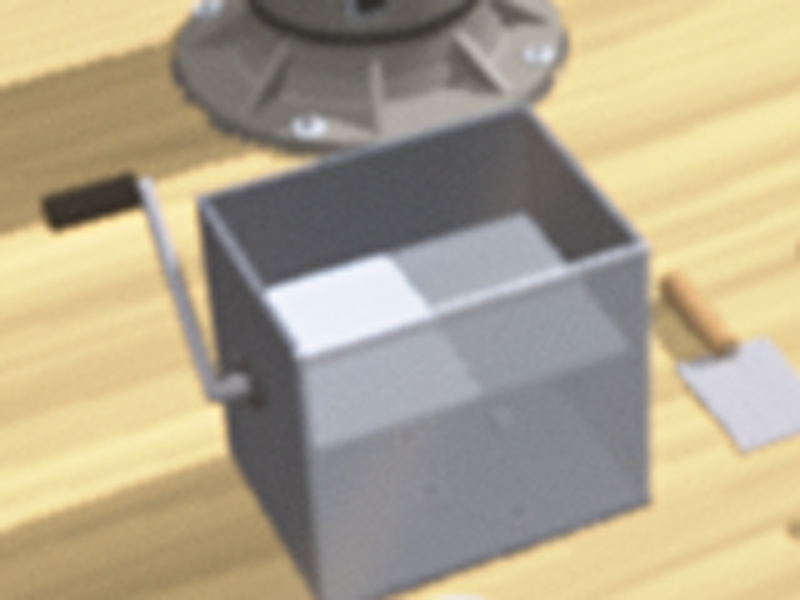

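View pics/s32.png

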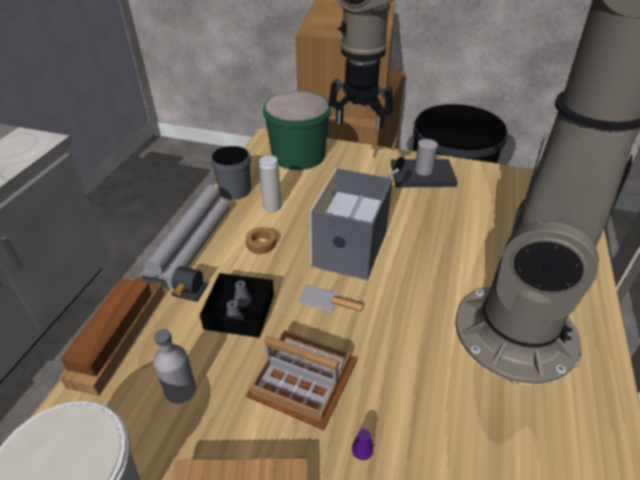

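View pics/sc32.png

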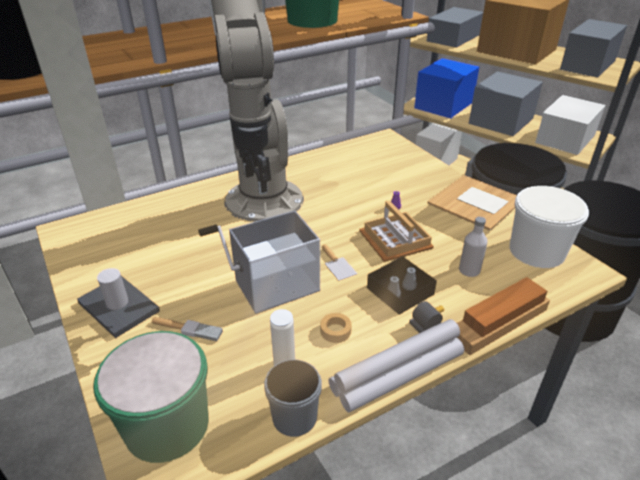

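```bash
python3 - <<'E'
from h import *
print(robot.close_job())
E
```

```text
the job is handed in; nothing more can be done
None
```

The job is done and handed in at about 50 s of the 210 s allowed. I opened the damper to its stop and shook the sieve level over the bin until all five nuts were gone. Then I set the sieve back on its board, stood both cones in the black tub and swung the damper closed to its stop.

**Last checks:**
- The damper flap looks level and the lever is back where it started. It had also stopped moving under a push of about 28 N.
- The sieve sits upright and empty on its board, and both cones stand in the tub.
- The other items look to be where they were, and I saw no nut on the bench.

**What disagreed or could not be confirmed:**
- **Nuts in the bin:** I saw three clearly from above and about four through the clear wall. I did not see all five in one picture.
- **Fingertip position:** in the cameras the closed fingertips sat about 7 mm behind the TCP, not 25 mm ahead as the text says. My first grip on the lever closed on air because of this, without harm, and I used the measured position for every grasp after that.
- **Force at the open stop:** the wrist force reached about 50 N for a moment when I pushed the lever to its open stop. That was through the finger pads and below the 120 N wrist limit.

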